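# Load the stone polisher and lock its lid

### The arm

A 6-joint arm with a two-finger parallel gripper is mounted at the origin on a cart in front of the work surface, level with it; the furniture and walls round the work are solid. World frame = base frame: x ahead of the robot, y to its left, z up, the work surface at z = 0. Lengths are in m, angles in rad, forces in N, time in s.
With the tool pointing down it reaches from about 0.3 to 0.825 m from the base axis. Payload 5.4 kg.
Tool frame: the origin (TCP) lies at the very end of the fingers, on their centre line; the grasp point (between the pads) lies grasp_offset behind it (grasp_offset is the distance from the TCP to the grasp point, in m); z points along the fingers, y is the direction in which the jaws open and shut (so a half turn about z gives the same grasp; the last joint's range is limited). The gripper opens to 92 mm and grips with 3 to 60 N. Pads are 20 mm wide; open, the fingers measure 128 mm over their backs; the gripper's body (75 mm by 189 mm) begins 69 mm behind the grasp point.
Start: joints at [1.107, 0.158, 1.597, -0, 1.386, -0.21], TCP at [0.144, 0.557, 0.215] pointing down, gripper open.
Joint ranges: [-2.91, 2.91], [-0.94, 2.29], [0.18, 2.7], [-1.29, 4.43], [0.17, 2.64], [-3, 3]. Speed limits (rad/s): [2.57, 2.57, 3.14, 3.14, 3.14, 3.14].

### API

Orientations are given as a rotation vector (axis times angle).
In Python, from plant import * gives the robot as it stands.
- The arm moves only by the tool arm_command, never from a script. Its arguments are lists of equal length, an entry for each row: "travel": the shift along the world's x, y, z in m, a list of three; "roll": the turn about the world's z in degrees; "claw": the opening, from -1 (shut) to 1 (fully open), so that 0 is half open. In form: {"travel": [[tx, ty, tz], ...], "roll": [roll, ...], "claw": [claw, ...]}. A call has exactly 8 rows; each row is the pose to reach, as a shift and turn from the pose measured when the call began; what a row does not reach only later rows make up. A row lasts 1/12 s, in which the tool goes at most 41.7 mm and 7.16 degrees, less where a joint would pass 70% of its speed; a pose out of reach is approached as far as the arm can. A call with a gripper value outside its range is refused whole. The fingers move at their own pace and stop on an object; "newtons" is the grip in N (left out, the last holds). Time passes only in rows, so rows that repeat a pose let the fingers close, or fill a call up. It gives the time, the measured TCP pose, the force and the opening at its end, in the units of the state.
- read_state(): the state, without advancing time (a new reading comes with each control period).
- get_image(name): name is "scene" or "top" or "wrist"; returns a dict with "image" (400x640x3 uint8, blue, green, red), "range_z" (400x640 float32, m along the optical axis (not along the pixel's ray), 0 where there is no reading), "fx", "fy", "cx", "cy" (pixels), "xyz" and "orientation" of the camera in the world. Camera axes: x right, y up, looking along -z (the intrinsics and any distortion apply to the point x, -y, -z); pixel columns grow to the right and rows downward; lengths in m; the calibration is good to about 2 mm. A picture is of the moment at which its call begins.
- hand_in(): hands the job in, once; it reports no verdict.
Trained networks look in a picture, given as the dict that the camera call returned (one of the last four; its "shot" number tells which), for a name from the list of things; names that differ only in an ending like _2 or _b are one class to them, and where a whole thing is asked for, a point or a joint stands for the part that bears it (a point fixed in the world has none). Each returns a list of dicts, best first, with "confidence" (0 to 1); they miss things now and then, are a little off and sometimes report something else, mostly with a low value. They report only what shows in the picture. A call takes as long as a camera call. They do not tell look-alikes from the thing itself.
- cut_out(picture, thing): "mask" (400x640 bool, what is visible of it) and "point" ([column, row] in pixels, amid what is visible of it).
- mark_of(picture, thing): "point" ([column, row] in pixels: a listed point, or the origin of a listed thing).
The state is a dict: "time_s": time; "joint_pos": joint angles; "joint_vel": joint speeds; "joint_torque": joint torques, N m; "eef_pos": TCP position; "ee_rot": TCP orientation; "wrist_force": force on the tool from outside, world axes, zero at the start; "ft_torque": the same for the moment, N m; "grip_width": opening from 0.0 (shut) to 1.0 (fully open).
Only numpy, scipy, OpenCV 4.12 (cv2) and the standard library are available. Lean on these libraries where they do the work, as an engineer would, in place of code of your own. Each camera call takes 0.05 s, during which the arm holds its last target.

### The job

Load the stone polisher: lift its lock lever out of its notch, carry it over the wall of the gate and let it drop into the open notch at the other end, then lift the lid off by its knob and set it aside on the bench, knob up. Put every dull rough stone lying on the open bench in front and to the right of the polisher into the tub (not the blue-faced opal, nor anything in the trays at the back), put the lid back so that it sits flat on the rim all round, and bring the lever back over the wall so that it drops fully into the notch where it was, locking the lid. Leave the opal and the gem jar where they are.

Things in the scene. Friction and masses are not known exactly. Their poses are not given: they have to be found in the camera images.
- polisher: stone polisher, fixed: a round open steel tub (inner diameter 150 mm, wall 4 mm, inner floor 25 mm and rim 105 mm above the bench) and a grey console (46 x 118 mm; gate rails up to 89 mm above the bench) in front of it at yaw 0. Origin: on the bench under the tub's centre; z up; the lever stands at x = -118 mm in this frame and its slot runs along y
- lever_travel (a joint): travel of the lock lever along the slot, m: 0 = locked notch (y = 0 in the polisher's frame, its flat hold-down bar reaches over the lid's edge), 0.08 = open notch (y = +80 mm, bar clear of the lid); both are end stops. An 8 mm cross pin lies in 14 mm wide notches; the wall between them is 14 mm high. Slides with about 1 N of friction and stays where put
- lever_lift (a joint): lift of the lock lever, m: 0 = fully down in a notch, 0.014 = the pin is level with the top of the wall, 0.024 = upper stop. Its weight and a spring pull it down with 4 to 5 N, so it drops by itself when let go over a notch; let go over the wall it rests at about 0.014
- lever_grip (a point): middle of the lever's upright black grip, 141 mm above the bench when the lever is down: a round neck 18 mm in diameter (from 20 mm below to 18 mm above the point) under a cap 28 mm in diameter, 10 mm tall. The hold-down bar (18 mm wide, reaching 51 mm towards the tub) lies just below the neck
- lid_knob (a point): point on the lid's knob, 20 mm above the lid's top, 37 mm above its underside. Lid: grey disc 164 mm in diameter, 7 mm thick, with a plug 138 mm in diameter going 10 mm down into the tub; 0.25 kg. Knob (axis z): neck 18 mm in diameter, 36 mm tall, under a cap 30 mm in diameter, 8 mm tall. Seated, the point is 132 mm above the bench on the tub's axis; on the bench 37 mm up
- tub_floor (a point): centre of the tub's inner floor, 25 mm above the bench
- tub_rim (a point): centre of the tub's mouth, 105 mm above the bench, level with the rim
- stone_grey_a_mid (a point): dull grey rough stone, 50 (x) x 54 (y) x 31 mm; point at its centre half-way up; grasp it across x. May be absent
- stone_grey_b_mid (a point): dull grey peaked rough stone, 47 (x) x 60 (y) x 36 mm; point at its centre half-way up; grasp it across x. May be absent
- stone_iron_e_mid (a point): rusty rough stone, 46 (x) x 60 (y) x 24 mm; point at its centre half-way up; grasp it across x. May be absent
- stone_pink_c_mid (a point): pinkish rough stone, 38 (x) x 41 (y) x 21 mm; point at its centre half-way up; grasp it across x. May be absent
- stone_chip_a_mid (a point): small pale rough chip, 26 (x) x 35 (y) x 17 mm; point at its centre half-way up; grasp it across x. May be absent
- opal_mid_pt (a point): opal with a rubbed pale blue face, 38 x 49 x 26 mm; point at its centre; leave it alone
- gem_jar_mid (a point): round gem jar with a white lid, 50 mm in diameter, 24 mm tall; point at its centre; leave it alone
There are look-alikes about, which are no part of the job. What is meant by the part that bears lid_knob is not orange or red, and is the larger of those in its own colour.

How it is judged:
On the way, in this order (a step that is already met when the one before it is completed fails the run):
1. the lever is down in the open notch (value of joint lever_travel above 0.074 m and value of joint lever_lift below 0.003 m), for 0.2 s.
2. the lid lies on the bench beside the polisher, knob up (height (world z) of lid_knob below 0.05 m and horizontal distance between lid_knob and tub_rim above 0.15 m and angle between lid_knob's own z axis and vertical below 0.15 rad), for 0.2 s.
3. all the rough stones are in the tub (horizontal distance between each of stone_grey_a_mid, stone_grey_b_mid, stone_iron_e_mid, stone_pink_c_mid, stone_chip_a_mid and tub_floor below 0.072 m and z of each of stone_grey_a_mid, stone_grey_b_mid, stone_iron_e_mid, stone_pink_c_mid, stone_chip_a_mid in the frame of tub_rim below -0.005 m), for 0.2 s.
4. the lid sits flat on the tub's rim (horizontal distance between lid_knob and tub_rim below 0.012 m and z of lid_knob in the frame of tub_rim between 0.02 and 0.031 m and angle between lid_knob's own z axis and vertical below 0.05 rad), for 0.2 s.
5. the lever is down in the locked notch (value of joint lever_travel below 0.006 m and value of joint lever_lift below 0.003 m), for 0.2 s.
At the end, for the whole second after the job is handed in: All rough stones in the tub (within 72 mm of its axis, below the rim); lid at rest on the rim (12 mm of centre, 4 mm in height, tilt under 0.05 rad); lever in the locked notch (travel under 6 mm, lift under 3 mm); opal and gem jar within 30 mm of where they were (all of step 3 and all of step 4 and all of step 5 and linear speed of lid below 0.01 m/s and distance of each of opal_mid_pt, gem_jar_mid from where it was at the start of the episode below 0.03 m); the robot touches nothing.
It fails at once if the opal or the gem jar is pushed away (more than 30 mm) (distance of any of opal_mid_pt, gem_jar_mid from where it was at the start of the episode above 0.03 m).
Of stone_grey_a, stone_grey_b, stone_iron_e, stone_pink_c, stone_chip_a only 2 to 4 are there at a start; the rules pass over those that are not, and their reading is None.
At some moment in a run one of stone_grey_a, stone_grey_b, stone_iron_e, stone_pink_c, stone_chip_a may be knocked a few centimetres aside while the robot is not near it.
Once in a run the grip may slacken for a moment while it holds something.
It also fails if it takes over 210 s, if anything falls off the work surface, if the arm or the gripper's body presses on something with over 40 N, if the wrist force passes 120 N, or if a joint passes its speed limit or range.

## Working session

There is one attempt and no reset: what is moved stays moved. The work goes in short steps, Python scripts to look and compute and a tool call to move; the robot and the scene stay as the last step left them, time stands still between calls to the robot, and variables do not carry over. Pictures are saved under pics/ and viewed, and the job is handed in when it is done.

Besides the shell and the picture viewer there is one more tool, called after ">>>" by a JSON object that holds its "method" and its "body", one argument or row to a line. arm_command: Moves the arm, as the interface text tells. Its arguments: {"type":"object","properties":{"travel":{"type":"array","items":{"type":"array","items":{"type":"number"}}},"roll":{"type":"array","items":{"type":"number"}},"claw":{"type":"array","items":{"type":"number"}},"newtons":{"type":"number"}},"required":["travel","roll","claw"]}

```bash
mkdir -p pics; ls
cat > h.py <<'E'
from plant import *
import numpy as np, cv2
from scipy.spatial.transform import Rotation as R
def cam(n): return get_image(n)
def ray(p,u,v):
    o=np.array(p["xyz"]); r=R.from_rotvec(p["orientation"]) 
    d=np.array([(u-p["cx"])/p["fx"],-(v-p["cy"])/p["fy"],-1.0])
    return o, r.apply(d)
def px(p,u,v,k=2):
    u=int(round(u));v=int(round(v))
    w=p["range_z"][max(v-k,0):v+k+1,max(u-k,0):u+k+1]; w=w[w>0]
    if len(w)==0: return None
    o,d=ray(p,u,v); return o+d*np.median(w)
def atz(p,u,v,z):
    o,d=ray(p,u,v); return o+d*(z-o[2])/d[2]
def cloud(p,m=None):
    z=p["range_z"]; ok=z>0
    if m is not None: ok=ok&m
    v,u=np.nonzero(ok); zz=z[ok]
    d=np.stack([(u-p["cx"])/p["fx"],-(v-p["cy"])/p["fy"],-np.ones(len(u))],1)*zz[:,None]
    return R.from_rotvec(p["orientation"]).apply(d)+np.array(p["xyz"])
def save(p,n): cv2.imwrite("pics/"+n+".png",p["image"])
E
python3 - <<'E'
from h import *
np.set_printoptions(precision=4,suppress=True)
s=read_state(); print(s)
for n in ["scene","top","wrist"]:
    p=cam(n); save(p,n+"0"); print(n,{k:p[k] for k in p if k not in("image","range_z")})
    for t in ["polisher","lever_grip","lid_knob","tub_rim","stone_grey_a_mid","stone_iron_e_mid","stone_pink_c_mid","stone_chip_a_mid","opal_mid_pt","gem_jar_mid"]:
        for m in mark_of(p,t)[:5]:
            print(t,m["confidence"],m["point"],px(p,*m["point"]))
E
```

```text
pics
{'time_s': 0.0, 'joint_pos': array([ 1.1069,  0.159 ,  1.5982, -0.    ,  1.3862, -0.2101]), 'joint_vel': array([ 0.0003, -0.0003,  0.0012,  0.0002, -0.0002, -0.0018]), 'joint_torque': array([ -0.0013, -38.5569, -32.2111,   0.07  ,   0.0378,  -0.0001]), 'eef_pos': array([0.1441, 0.556 , 0.2136]), 'ee_rot': array([-0.3975, -3.1157,  0.0027]), 'wrist_force': array([-0.1557, -0.5864,  0.1896]), 'ft_torque': array([ 0.0067, -0.0256,  0.011 ]), 'grip_width': 0.9950473375459178}
scene {'fx': 462.7976217767879, 'fy': 462.7976217767879, 'cx': 316.51484055106255, 'cy': 204.01651866439232, 'xyz': array([-0.1421, -0.7259,  0.897 ]), 'orientation': array([ 0.9024, -0.3898, -0.7427]), 'shot': 1}
polisher 0.88 [286.7, 228.6] [0.5747 0.0741 0.0544]
lever_grip 0.72 [258.2, 207.9] [0.5056 0.114  0.1461]
lid_knob 0.89 [347.1, 193.9] [0.8539 0.0806 0.0404]
lid_knob 0.7 [263.5, 273.7] [0.4279 0.0115 0.016 ]
lid_knob 0.64 [285.5, 225.5] [0.5742 0.0773 0.0641]
lid_knob 0.63 [282.8, 191.6] [0.6215 0.1372 0.1334]
lid_knob 0.61 [274.8, 184.2] [0.7489 0.3215 0.0211]
tub_rim 0.26 [312.8, 299.3] [ 0.4533 -0
[... 700 characters left out ...]
.1, 205.0] [0.6229 0.1272 0.1538]
lid_knob 0.61 [225.5, 166.6] [0.7548 0.3144 0.0369]
lid_knob 0.59 [329.2, 270.4] [0.44   0.0129 0.0364]
lid_knob 0.51 [381.6, 264.4] [ 0.4532 -0.1455  0.0181]
stone_grey_a_mid 0.72 [450.7, 225.4] [ 0.5635 -0.3545  0.0273]
stone_iron_e_mid 0.18 [201.2, 255.3] [0.4936 0.3929 0.0219]
stone_pink_c_mid 0.42 [383.2, 265.3] [ 0.4502 -0.1484  0.0172]
opal_mid_pt 0.47 [349.1, 174.2] [ 0.7267 -0.0558  0.0197]
gem_jar_mid 0.7 [199.9, 252.6] [0.4997 0.3962 0.0205]
wrist {'fx': 314.5370453479739, 'fy': 314.5370453479739, 'cx': 321.2256521614126, 'cy': 198.33218225415334, 'xyz': array([0.0657, 0.5772, 0.3848]), 'orientation': array([-0.2469, -0.1923,  1.3076]), 'shot': 3}
```

View pics/scene0.png

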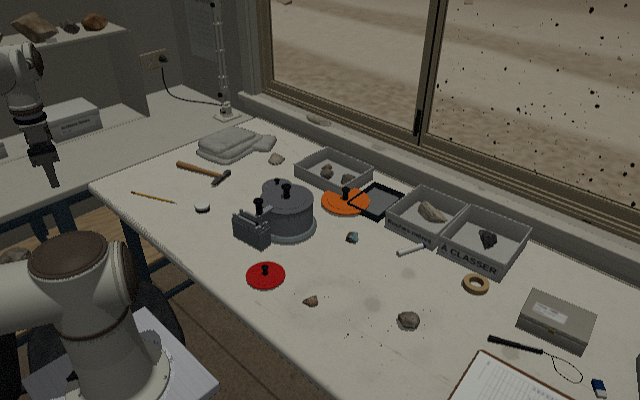

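View pics/top0.png

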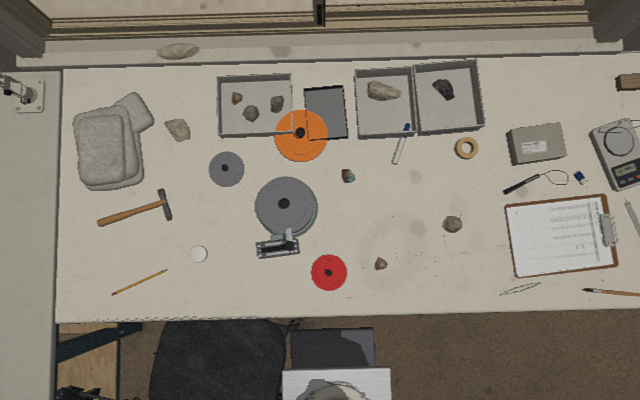

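View pics/wrist0.png

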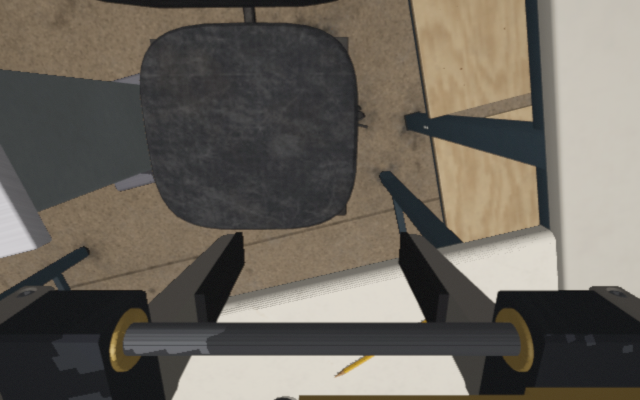

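The top view shows the polisher at about (286,205), and two rough stones on the open bench at about (380,264) and (452,224). The opal is at (348,175) and the jar at (199,254). The orange, red and small grey lids are decoys. Next I measure the details.

Run:
```python
from h import *
np.set_printoptions(precision=4,suppress=True)
P={n:cam(n) for n in ["scene","top"]}
t=P["top"]; c=t["image"][180:280,230:330]; a=cv2.resize(c,(600,600),interpolation=cv2.INTER_CUBIC)
cv2.imwrite("pics/z1.png",a)
s=P["scene"]; c=s["image"][160:260,220:340]; cv2.imwrite("pics/z2.png",cv2.resize(c,(720,600),interpolation=cv2.INTER_CUBIC))
b=[t["image"][250:280,365:395],t["image"][210:240,437:467],s["image"][285:315,295:325],s["image"][303:333,393:423]]
cv2.imwrite("pics/z3.png",cv2.resize(np.hstack(b),(800,200),interpolation=cv2.INTER_CUBIC))
for n,p in P.items():
    C=cloud(p)
    q=C[(C[:,0]>.45)&(C[:,0]<.75)&(C[:,1]>0)&(C[:,1]<.25)]
    l=q[(q[:,2]>.105)&(q[:,2]<.125)]
    print(n,"lidpts",len(l),np.median(l[:,2]),l.min(0),l.max(0))
    (x,y),r=cv2.minEnclosingCircle(l[:,:2].astype(np.float32)); print(x,y,r)
    k=q[(q[:,2]>.145)];print("high",len(k));
    for z0,z1 in[(.135,.15),(.15,.175),(.175,.21)]:
        k=q[(q[:,2]>z0)&(q[:,2]<z1)]; 
        if len(k): print(z0,len(k),k.min(0),k.max(0))
    k=q[(q[:,2]>.07)&(q[:,2]<.095)&(q[:,0]<.54)]
    print("console",len(k),cv2.minAreaRect((k[:,:2]*1000).astype(np.float32)))
    for th in ["stone_grey_a_mid","stone_iron_e_mid","stone_pink_c_mid","stone_chip_a_mid","stone_grey_b_mid"]:
        for m in cut_out(p,th)[:4]:
            cc=cloud(p,m["mask"]); print(n,th,m["confidence"],m["point"],np.median(cc,0),np.ptp(cc,0),m["mask"].sum())
```

```text
scene lidpts 1320 0.11157545786441747 [0.5011 0.0477 0.105 ] [0.7114 0.2131 0.1249]
0.6057437658309937 0.12924104928970337 0.1070890724658966
high 140
0.135 48 [0.5016 0.1082 0.1352] [0.6339 0.1387 0.1499]
0.15 124 [0.4976 0.1019 0.1507] [0.6435 0.146  0.1708]
console 447 ((505.82989501953125, 157.83709716796875), (46.22701644897461, 117.67333984375), 6.290125370025635)
scene stone_grey_a_mid 0.73 [411.4, 318.2] [ 0.5584 -0.3692  0.0259] [0.0716 0.0496 0.0364] 302
scene stone_grey_a_mid 0.72 [203.4, 209.3] [0.4918 0.3909 0.0215] [0.0474 0.0477 0.0301] 158
scene stone_pink_c_mid 0.6 [311.2, 300.7] [ 0.4458 -0.1501  0.0131] [0.03  0.029 0.024] 89
top lidpts 2505 0.11173265026000911 [0.525  0.0536 0.105 ] [0.7112 0.2162 0.1249]
0.6173964738845825 0.13140437006950378 0.09396355599164963
high 175
0.135 4 [0.6266 0.1274 0.1485] [0.6373 0.1413 0.1499]
0.15 171 [0.4994 0.109  0.1506] [0.6427 0.1491 0.1745]
console 492 ((507.7430725097656, 162.007080078125), (45.152976989746094, 116.83096313476562), 6.110111236572266)
top stone_grey_a_mid 0.79 [447.4, 223.8] [ 0.5662 -0.3589  0.0266] [0.0487 0.0453 0.0269] 200
top stone_pink_c_mid 0.52 [289.2, 243.4] [0.5238 0.1232 0.1235] [0.0668 0.035  0.1555] 192
top stone_pink_c_mid 0.5 [381.5, 261.9] [ 0.4535 -0.1393  0.0112] [0.0327 0.0367 0.0248] 117
```

View pics/z1.png

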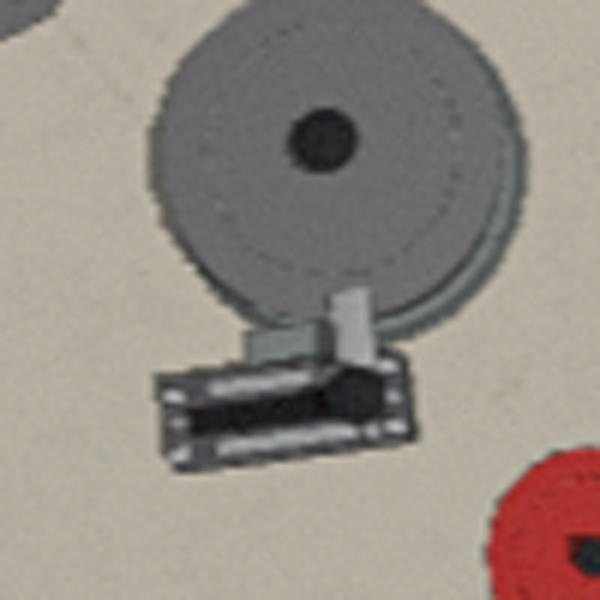

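View pics/z2.png

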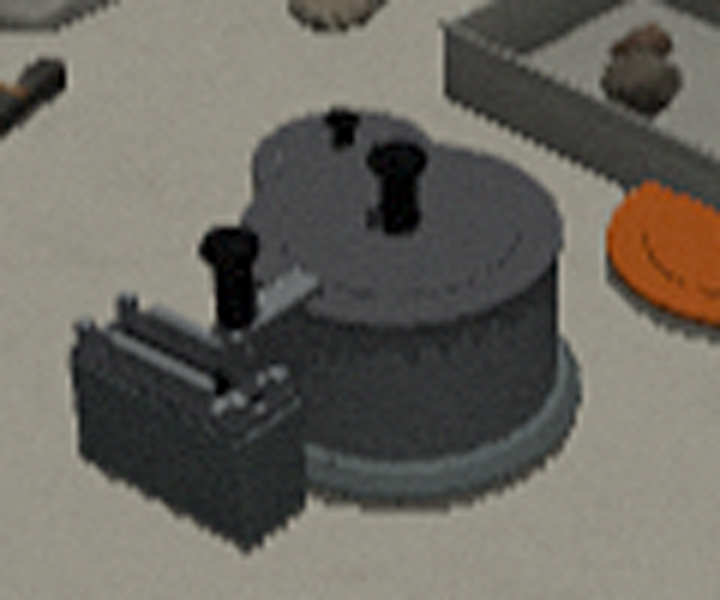

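View pics/z3.png

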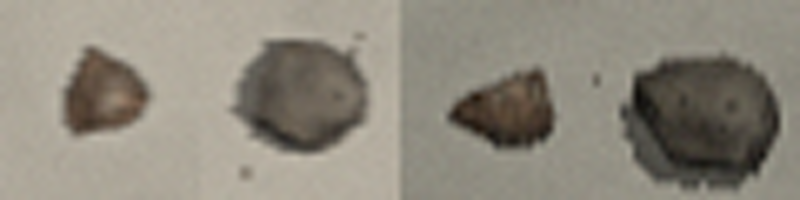

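```bash
cat >> h.py <<'E'
np.set_printoptions(precision=4,suppress=True)
def st():
    s=read_state(); r=R.from_rotvec(s["ee_rot"]).as_matrix()
    a=np.degrees(np.arctan2(r[1,1],r[0,1]))
    print("t",round(s["time_s"],2),"pos",s["eef_pos"],"yang",round(a,2),"tilt",round(np.degrees(np.arccos(-r[2,2])),2),"F",s["wrist_force"],"grip",round(s["grip_width"]*92,1),"j6",s["joint_pos"][5])
    return s
E
python3 - <<'E'
import plant
print([k for k in dir(plant) if not k.startswith("__")])
from h import *
st()
try: print(grasp_offset)
except Exception as e: print(e)
E
```

```text
['IKError', 'cut_out', 'get_image', 'grasp_offset', 'hand_in', 'mark_of', 'read_state']
t 2.25 pos [0.1444 0.5566 0.2146] yang 75.46 tilt 0.0 F [-0.5365 -0.7965  0.2773] grip 92.0 j6 -0.21010774925822037
0.0187
```

>>> {"method": "arm_command", "body": {
  "travel": [
    [0.03,-0.025,0.01],
    [0.055,-0.055,0.02],
    [0.08,-0.085,0.03],
    [0.105,-0.115,0.035],
    [0.13,-0.145,0.035],
    [0.155,-0.175,0.035],
    [0.18,-0.205,0.035],
    [0.2,-0.235,0.035]
  ],
  "roll": [5,10,15,20.7,20.7,20.7,20.7,20.7],
  "claw": [1,1,1,1,1,1,1,1],
  "newtons": 30
}}

```text
time_s: 2.92
eef_pos: [0.3457, 0.3199, 0.2499]
ee_rot: [-0.168, 3.136, 0.0]
wrist_force: [0.3, -0.0, 0.3]
grip_width: 0.998
```

```bash
python3 -c "
from h import *
st()"
```

```text
t 2.92 pos [0.3457 0.3199 0.2499] yang 96.14 tilt 0.06 F [ 0.2864 -0.0334  0.2538] grip 91.8 j6 -1.1885457151272931
```

>>> {"method": "arm_command", "body": {
  "travel": [
    [0.025,-0.03,0],
    [0.05,-0.06,0],
    [0.075,-0.09,0],
    [0.1,-0.12,0],
    [0.125,-0.15,0],
    [0.145,-0.18,0],
    [0.16,-0.2,0],
    [0.165,-0.2,0]
  ],
  "roll": [0,0,0,0,0,0,0,0],
  "claw": [1,1,1,1,1,1,1,1]
}}

```text
time_s: 3.58
eef_pos: [0.5126, 0.1161, 0.2498]
ee_rot: [-0.161, 3.136, -0.002]
wrist_force: [-1.4, 0.6, -0.2]
grip_width: 1.004
```

Run:
```python
from h import *
st(); p=cam("wrist"); save(p,"w1"); print(p["xyz"])
for t in ["lever_grip","lid_knob"]:
    for m in mark_of(p,t)[:3]: print(t,m["confidence"],m["point"],px(p,*m["point"]),atz(p,*m["point"],.141 if t[1]=="e" else .132))
C=cloud(p); q=C[(np.abs(C[:,0]-.511)<.06)&(np.abs(C[:,1]-.12)<.06)&(C[:,2]>.155)&(C[:,2]<.175)]
print(len(q),q.min(0),q.max(0))
```

```text
t 3.58 pos [0.5126 0.1161 0.2498] yang 95.86 tilt 0.11 F [-1.4195  0.5645 -0.2441] grip 92.4 j6 -1.6796591865991681
[0.4314 0.1083 0.4198]
lever_grip 0.56 [323.6, 196.4] [0.5044 0.118  0.169 ] [0.5129 0.1188 0.141 ]
lever_grip 0.17 [538.1, 181.0] [0.4978 0.3959 0.0248] [0.4783 0.3114 0.141 ]
lid_knob 0.77 [325.1, 299.5] [0.6145 0.1308 0.1533] [0.6285 0.1326 0.132 ]
lid_knob 0.67 [244.1, 95.6] [0.4323 0.0191 0.0405] [0.4318 0.0407 0.132 ]
lid_knob 0.66 [277.0, 387.3] [0.8467 0.0837 0.0466] [0.7522 0.0894 0.132 ]
817 [0.4979 0.1076 0.1618] [0.525  0.1345 0.1712]
```

View pics/w1.png

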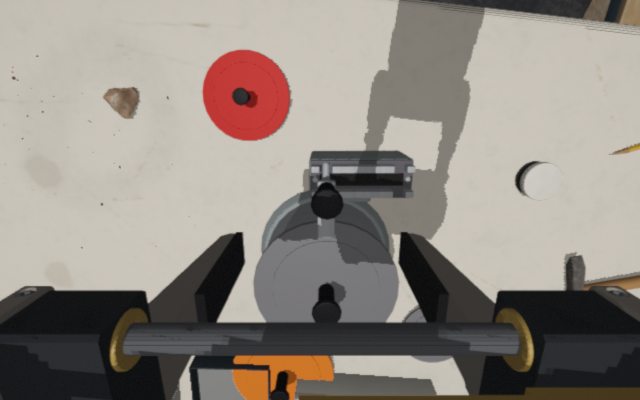

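The wrist view shows the lever cap at (326,203) and the lid knob at (326,305), both agreeing with the other cameras. I'm descending onto the lever.

>>> {"method": "arm_command", "body": {
  "travel": [
    [-0.001,0.0045,-0.02],
    [-0.001,0.0045,-0.045],
    [-0.001,0.0045,-0.07],
    [-0.001,0.0045,-0.095],
    [-0.001,0.0045,-0.115],
    [-0.001,0.0045,-0.124],
    [-0.001,0.0045,-0.124],
    [-0.001,0.0045,-0.124]
  ],
  "roll": [0,0,0,0,0,0,0,0],
  "claw": [1,1,1,1,1,1,1,1]
}}

```text
time_s: 4.4
eef_pos: [0.5093, 0.1256, 0.1263]
ee_rot: [-0.17, 3.136, 0.001]
wrist_force: [0.0, 0.1, 0.1]
grip_width: 0.996
```

>>> {"method": "arm_command", "body": {
  "travel": [
    [0,0,0],
    [0,0,0],
    [0,0,0],
    [0,0,0],
    [0,0,0],
    [0,0,0],
    [0,0,0],
    [0,0,0]
  ],
  "roll": [0,0,0,0,0,0,0,0],
  "claw": [-0.5,-0.5,-0.6,-0.7,-0.8,-0.9,-1,-1],
  "newtons": 25
}}

```text
time_s: 5.07
eef_pos: [0.5093, 0.1256, 0.1263]
ee_rot: [-0.17, 3.136, 0.001]
wrist_force: [0.1, -0.7, 1.1]
grip_width: 0.445
```

Run:
```python
from h import *
st(); p=cam("wrist"); save(p,"w2")
```

```text
t 5.07 pos [0.5093 0.1256 0.1263] yang 96.19 tilt 0.06 F [ 0.1373 -0.7088  1.0671] grip 40.9 j6 -1.668696295750274
```

View pics/w2.png

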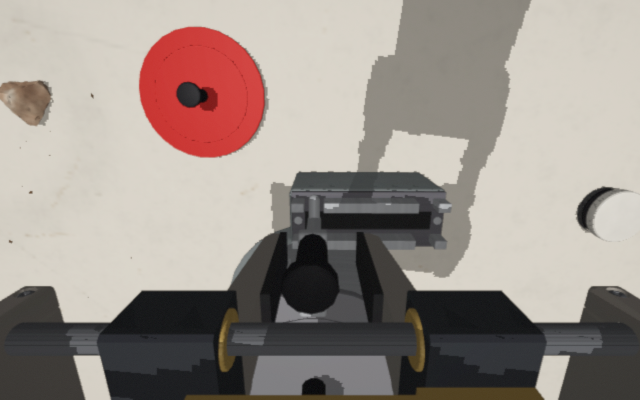

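>>> {"method": "arm_command", "body": {
  "travel": [
    [0.0015,-0.005,0],
    [0.0015,-0.005,0],
    [0.0015,-0.005,0],
    [0.0015,-0.005,0],
    [0.0015,-0.005,0],
    [0.0015,-0.005,0],
    [0.0015,-0.005,0],
    [0.0015,-0.005,0]
  ],
  "roll": [0,0,0,0,0,0,0,0],
  "claw": [-0.2,-0.2,-0.2,-1,-1,-1,-1,-1]
}}

```text
time_s: 5.78
eef_pos: [0.5108, 0.1205, 0.1263]
ee_rot: [-0.17, 3.136, 0.001]
wrist_force: [-0.2, 0.7, -0.8]
grip_width: 0.294
```

>>> {"method": "arm_command", "body": {
  "travel": [
    [0,0,0],
    [0,0,0],
    [0,0,0],
    [0,0,0],
    [0,0,0],
    [0,0,0],
    [0,0,0],
    [0,0,0]
  ],
  "roll": [0,0,0,0,0,0,0,0],
  "claw": [-1,-1,-1,-1,-1,-1,-1,-1]
}}

```text
time_s: 6.45
eef_pos: [0.5108, 0.1206, 0.1263]
ee_rot: [-0.17, 3.136, 0.001]
wrist_force: [-0.8, -0.3, 0.1]
grip_width: 0.293
```

Run:
```python
from h import *
st(); p=cam("wrist"); save(p,"w3")
```

```text
t 6.45 pos [0.5108 0.1206 0.1263] yang 96.2 tilt 0.05 F [-0.8234 -0.3342  0.1378] grip 27.0 j6 -1.6785061845255889
```

View pics/w3.png

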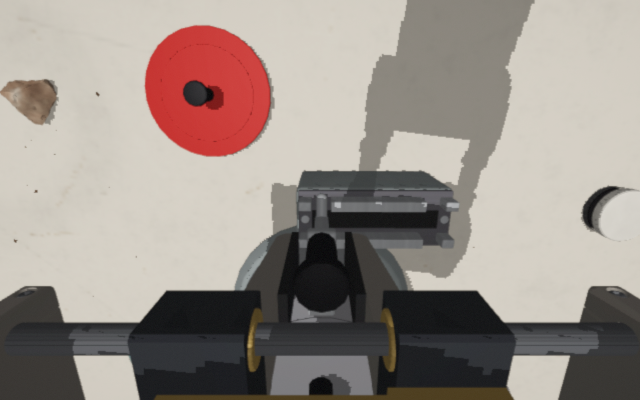

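The opening stopped at 27 mm, so the pads are on the cap rather than the neck. I'll open, go lower and regrip.

>>> {"method": "arm_command", "body": {
  "travel": [
    [0,0,0],
    [0,0,0],
    [0,0,-0.005],
    [0,0,-0.013],
    [0,0,-0.013],
    [0,0,-0.013],
    [0,0,-0.013],
    [0,0,-0.013]
  ],
  "roll": [0,0,0,0,0,0,0,0],
  "claw": [0,0,0,0,0,-1,-1,-1]
}}

```text
time_s: 7.17
eef_pos: [0.511, 0.1205, 0.1134]
ee_rot: [-0.17, 3.136, 0.001]
wrist_force: [-0.2, 0.3, -0.1]
grip_width: 0.307
```

>>> {"method": "arm_command", "body": {
  "travel": [
    [0,0,0],
    [0,0,0],
    [0,0,0],
    [0,0,0],
    [0,0,0],
    [0,0,0],
    [0,0,0],
    [0,0,0]
  ],
  "roll": [0,0,0,0,0,0,0,0],
  "claw": [-1,-1,-1,-1,-1,-1,-1,-1]
}}

```text
time_s: 7.83
eef_pos: [0.511, 0.1206, 0.1135]
ee_rot: [-0.17, 3.136, 0.001]
wrist_force: [1.0, -0.7, -0.2]
grip_width: 0.293
```

Run:
```python
from h import *
st()
```

```text
t 7.83 pos [0.511  0.1206 0.1135] yang 96.2 tilt 0.07 F [ 1.0053 -0.687  -0.1703] grip 27.0 j6 -1.6785275057287656
```

Run:
```python
from h import *
p=cam("wrist"); a=cv2.resize(p["image"][200:330,220:420],(800,520),interpolation=cv2.INTER_CUBIC); cv2.imwrite("pics/w4.png",a)
p=cam("scene"); a=cv2.resize(p["image"][120:270,200:350],(600,600),interpolation=cv2.INTER_CUBIC); cv2.imwrite("pics/s4.png",a)
```

```text
(no output)
```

View pics/w4.png

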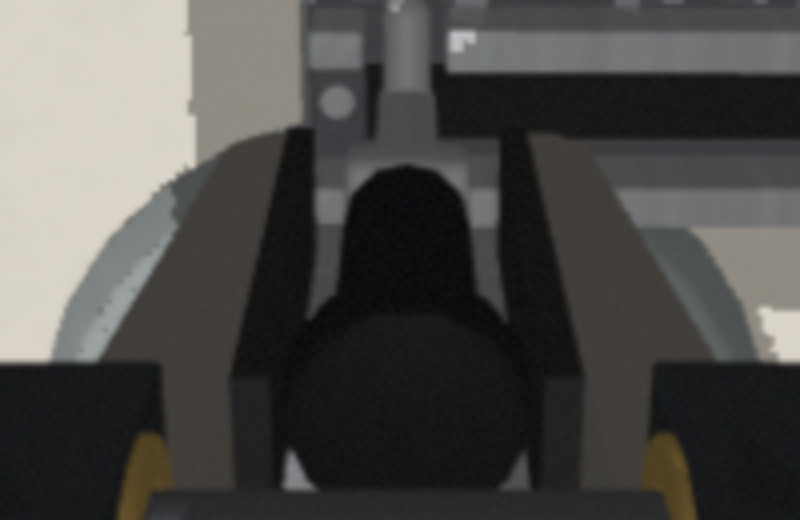

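View pics/s4.png

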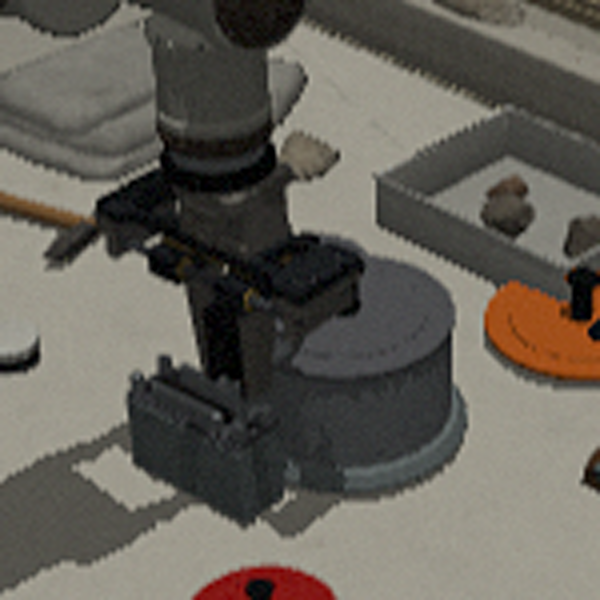

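The pads are long and hold the cap with the neck between them. That grip is good enough, so I lift.

>>> {"method": "arm_command", "body": {
  "travel": [
    [0,0,0.003],
    [0,0,0.007],
    [0,0,0.012],
    [0,0,0.016],
    [0,0,0.019],
    [0,0,0.019],
    [0,0,0.019],
    [0,0,0.019]
  ],
  "roll": [0,0,0,0,0,0,0,0],
  "claw": [-1,-1,-1,-1,-1,-1,-1,-1]
}}

```text
time_s: 8.6
eef_pos: [0.5108, 0.1206, 0.1323]
ee_rot: [-0.17, 3.136, 0.001]
wrist_force: [0.1, 0.3, -4.1]
grip_width: 0.293
```

Run:
```python
from h import *
st()
p=cam("wrist"); a=cv2.resize(p["image"][150:330,220:460],(800,600),interpolation=cv2.INTER_CUBIC); cv2.imwrite("pics/w5.png",a)
```

```text
t 8.6 pos [0.5108 0.1206 0.1323] yang 96.2 tilt 0.05 F [ 0.0606  0.3139 -4.0946] grip 26.9 j6 -1.6784476775417239
```

View pics/w5.png

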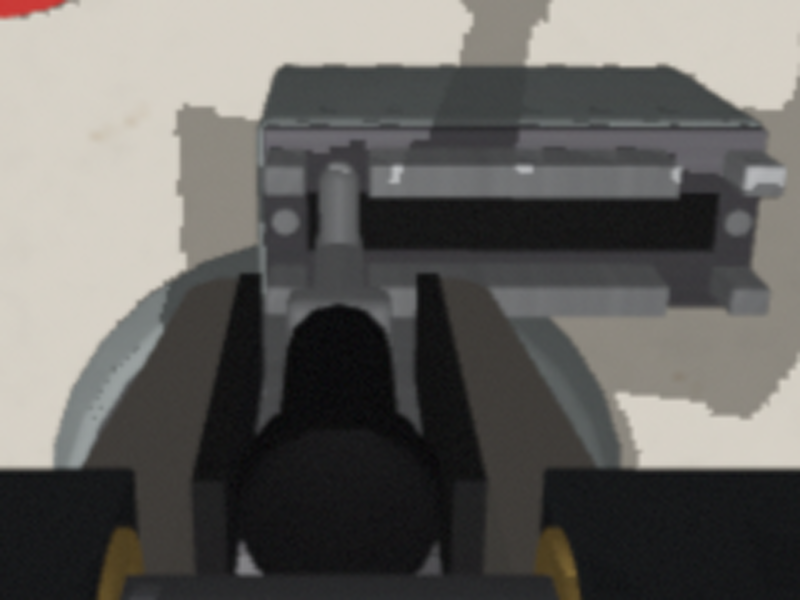

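The lever is lifted: the pin now stands above the rails, and the wrist force of -4.1 N matches its weight and spring. Carrying it over the wall.

>>> {"method": "arm_command", "body": {
  "travel": [
    [-0.001,0.01,0],
    [-0.002,0.02,0],
    [-0.0035,0.033,0],
    [-0.005,0.046,0],
    [-0.0065,0.06,0],
    [-0.008,0.072,0],
    [-0.0085,0.079,0],
    [-0.0085,0.079,0]
  ],
  "roll": [0,0,0,0,0,0,0,0],
  "claw": [-1,-1,-1,-1,-1,-1,-1,-1]
}}

```text
time_s: 9.32
eef_pos: [0.5022, 0.2003, 0.1322]
ee_rot: [-0.173, 3.136, -0.001]
wrist_force: [1.0, -2.3, -3.9]
grip_width: 0.291
```

Run:
```python
from h import *
st()
p=cam("wrist"); a=cv2.resize(p["image"][150:330,180:420],(800,600),interpolation=cv2.INTER_CUBIC); cv2.imwrite("pics/w6.png",a)
```

```text
t 9.32 pos [0.5022 0.2003 0.1322] yang 96.32 tilt 0.06 F [ 1.0054 -2.283  -3.9197] grip 26.8 j6 -1.524365133157789
```

View pics/w6.png

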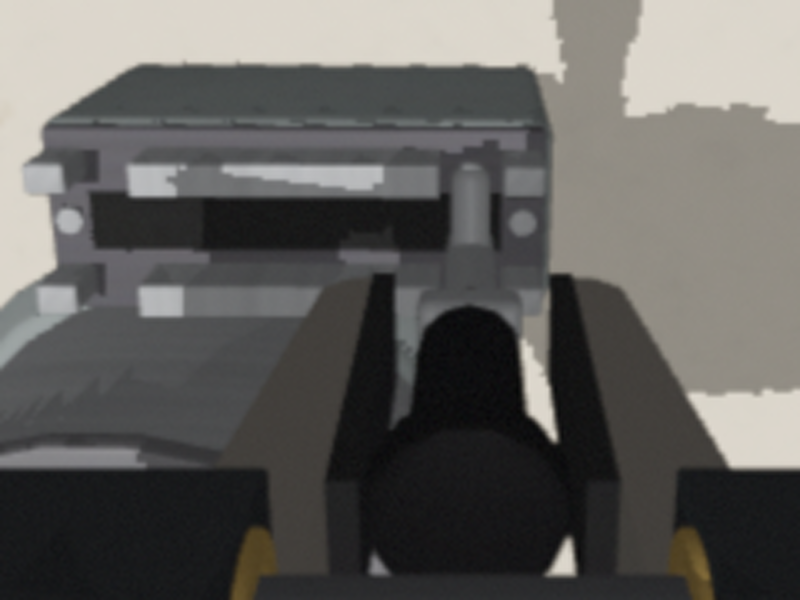

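The pin is over the open notch. Lowering it and letting go.

>>> {"method": "arm_command", "body": {
  "travel": [
    [0,0,-0.004],
    [0,0,-0.009],
    [0,0,-0.014],
    [0,0,-0.017],
    [0,0,-0.018],
    [0,0,-0.018],
    [0,0,-0.018],
    [0,0,-0.018]
  ],
  "roll": [0,0,0,0,0,0,0,0],
  "claw": [-1,-1,-1,-1,-1,-0.5,0,0]
}}

```text
time_s: 10.03
eef_pos: [0.5026, 0.2002, 0.1148]
ee_rot: [-0.172, 3.136, 0.001]
wrist_force: [0.7, -0.4, 0.7]
grip_width: 0.416
```

>>> {"method": "arm_command", "body": {
  "travel": [
    [0,0,0],
    [0,0,0],
    [0,0,0.01],
    [0,0,0.03],
    [0,0,0.06],
    [0,0,0.09],
    [0,0,0.11],
    [0,0,0.11]
  ],
  "roll": [0,0,0,0,0,0,0,0],
  "claw": [0,0.3,0.5,0.5,0.5,0.5,0.5,0.5]
}}

```text
time_s: 10.7
eef_pos: [0.5056, 0.2007, 0.2314]
ee_rot: [-0.171, 3.125, 0.003]
wrist_force: [1.2, 0.6, 0.5]
grip_width: 0.745
```

Run:
```python
from h import *
st()
p=cam("wrist"); save(p,"w7")
C=cloud(p); q=C[(np.abs(C[:,0]-.502)<.05)&(np.abs(C[:,1]-.20)<.05)&(C[:,2]>.155)&(C[:,2]<.2)]
print(len(q),q.min(0),q.max(0),np.median(q,0))
for m in mark_of(p,"lid_knob")[:3]: print(m["confidence"],m["point"],px(p,*m["point"]),atz(p,*m["point"],.132))
```

```text
t 10.7 pos [0.5056 0.2007 0.2314] yang 96.28 tilt 0.68 F [1.1881 0.6435 0.4537] grip 68.5 j6 -1.5250720115731486
951 [0.4893 0.1871 0.1611] [0.5163 0.2145 0.171 ] [0.5017 0.2004 0.1689]
0.87 [242.7, 305.6] [0.5124 0.1673 0.2828] [0.6267 0.1357 0.132 ]
0.71 [159.4, 92.6] [0.435  0.0164 0.0401] [0.4315 0.0614 0.132 ]
0.62 [219.1, 394.3] [0.8431 0.0899 0.0501] [0.7454 0.1138 0.132 ]
```

View pics/w7.png

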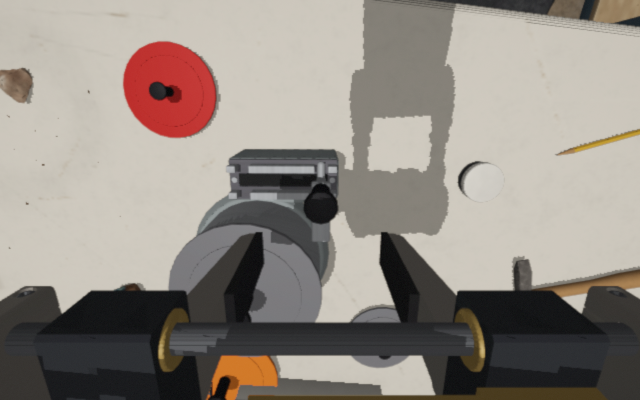

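The lever is down in the open notch: its cap is at (0.502, 0.2005), back at the same height as before. Next the lid knob.

>>> {"method": "arm_command", "body": {
  "travel": [
    [0.03,-0.017,0],
    [0.06,-0.034,0],
    [0.09,-0.051,0],
    [0.125,-0.068,0],
    [0.125,-0.068,0],
    [0.125,-0.068,0],
    [0.125,-0.068,0],
    [0.125,-0.068,0]
  ],
  "roll": [0,0,0,0,0,0,0,0],
  "claw": [0.3,0.3,0.3,0.3,0.3,0.3,0.3,0.3]
}}

```text
time_s: 11.47
eef_pos: [0.6267, 0.133, 0.2252]
ee_rot: [-0.173, 3.135, 0.002]
wrist_force: [1.0, -0.2, 0.1]
grip_width: 0.646
```

Run:
```python
from h import *
st()
p=cam("wrist"); save(p,"w8")
C=cloud(p); q=C[(np.abs(C[:,0]-.628)<.04)&(np.abs(C[:,1]-.133)<.03)&(C[:,2]>.145)&(C[:,2]<.17)]
print(len(q),q.min(0),q.max(0),np.median(q,0))
for m in mark_of(p,"lid_knob")[:3]: print(m["confidence"],m["point"],px(p,*m["point"]),atz(p,*m["point"],.132))
```

```text
t 11.47 pos [0.6267 0.133  0.2252] yang 96.33 tilt 0.12 F [ 0.9638 -0.1646  0.1447] grip 59.4 j6 -1.6610412134180852
996 [0.6142 0.119  0.1509] [0.6429 0.1482 0.1585] [0.6276 0.1334 0.156 ]
0.76 [316.5, 199.7] [0.6191 0.1286 0.1561] [0.6262 0.1294 0.132 ]
0.71 [448.7, 284.5] [0.7487 0.313  0.0395] [0.6964 0.2637 0.132 ]
0.66 [270.1, 335.4] [0.6022 0.1177 0.3297] [0.7734 0.0982 0.132 ]
```

View pics/w8.png

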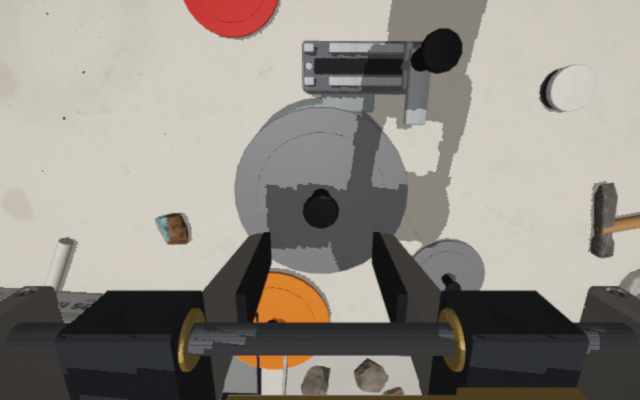

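>>> {"method": "arm_command", "body": {
  "travel": [
    [0.002,0.0005,-0.02],
    [0.002,0.0005,-0.045],
    [0.002,0.0005,-0.07],
    [0.002,0.0005,-0.09],
    [0.002,0.0005,-0.105],
    [0.002,0.0005,-0.105],
    [0.002,0.0005,-0.105],
    [0.002,0.0005,-0.105]
  ],
  "roll": [0,0,0,0,0,0,0,0],
  "claw": [0.3,0.3,0.3,0.3,0.3,0.3,-1,-1],
  "newtons": 40
}}

```text
time_s: 12.23
eef_pos: [0.6297, 0.134, 0.1229]
ee_rot: [-0.174, 3.131, 0.001]
wrist_force: [0.9, 0.8, 0.5]
grip_width: 0.527
```

>>> {"method": "arm_command", "body": {
  "travel": [
    [0,0,0],
    [0,0,0],
    [0,0,0],
    [0,0,0],
    [0,0,0],
    [0,0,0],
    [0,0,0],
    [0,0,0]
  ],
  "roll": [0,0,0,0,0,0,0,0],
  "claw": [-1,-1,-1,-1,-1,-1,-1,-1]
}}

```text
time_s: 12.9
eef_pos: [0.6308, 0.1337, 0.1247]
ee_rot: [-0.174, 3.128, 0.0]
wrist_force: [-1.0, -1.7, 7.4]
grip_width: 0.31
```

Run:
```python
from h import *
st()
```

```text
t 12.9 pos [0.6308 0.1337 0.1247] yang 96.37 tilt 0.49 F [-1.0173 -1.6965  7.3541] grip 28.5 j6 -1.6605857492956104
```

Run:
```python
from h import *
st()
p=cam("wrist"); save(p,"w9"); st()
p=cam("scene"); a=cv2.resize(p["image"][120:270,200:350],(600,600),interpolation=cv2.INTER_CUBIC); cv2.imwrite("pics/s9.png",a)
```

```text
t 12.9 pos [0.6308 0.1337 0.1247] yang 96.37 tilt 0.49 F [-1.0173 -1.6965  7.3541] grip 28.5 j6 -1.6605857492956104
t 12.95 pos [0.6308 0.1337 0.1247] yang 96.37 tilt 0.49 F [-0.8349 -1.5302  6.3522] grip 28.2 j6 -1.6605913747467542
```

View pics/w9.png

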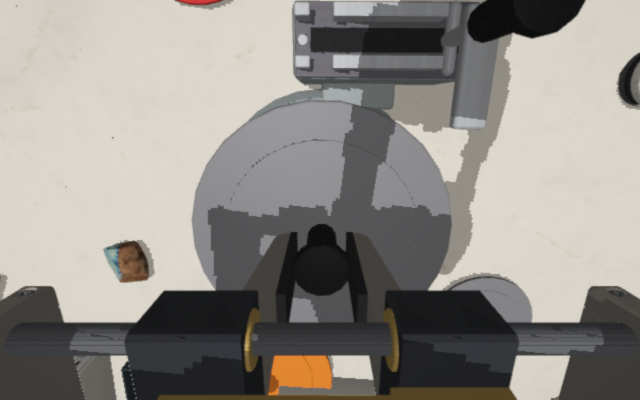

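View pics/s9.png

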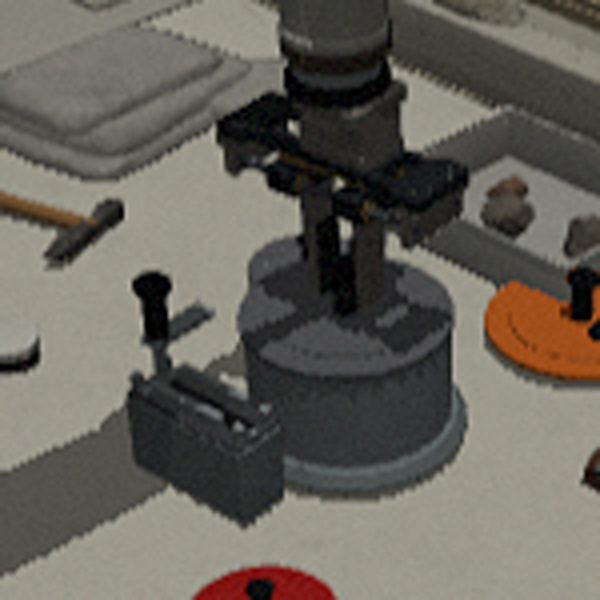

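The lid is gripped by its knob. Lifting slowly first.

>>> {"method": "arm_command", "body": {
  "travel": [
    [0,0,0.005],
    [0,0,0.01],
    [0,0,0.018],
    [0,0,0.03],
    [0,0,0.04],
    [0,0,0.05],
    [0,0,0.05],
    [0,0,0.05]
  ],
  "roll": [0,0,0,0,0,0,0,0],
  "claw": [-1,-1,-1,-1,-1,-1,-1,-1]
}}

```text
time_s: 13.67
eef_pos: [0.6315, 0.1337, 0.176]
ee_rot: [-0.174, 3.126, 0.0]
wrist_force: [-0.3, 0.5, -3.5]
grip_width: 0.306
```

Run:
```python
from h import *
st()
p=cam("scene"); a=cv2.resize(p["image"][90:270,180:360],(600,600),interpolation=cv2.INTER_CUBIC); cv2.imwrite("pics/s10.png",a)
```

```text
t 13.67 pos [0.6315 0.1337 0.176 ] yang 96.37 tilt 0.62 F [-0.2542  0.4728 -3.4771] grip 28.2 j6 -1.6605069586038135
```

View pics/s10.png

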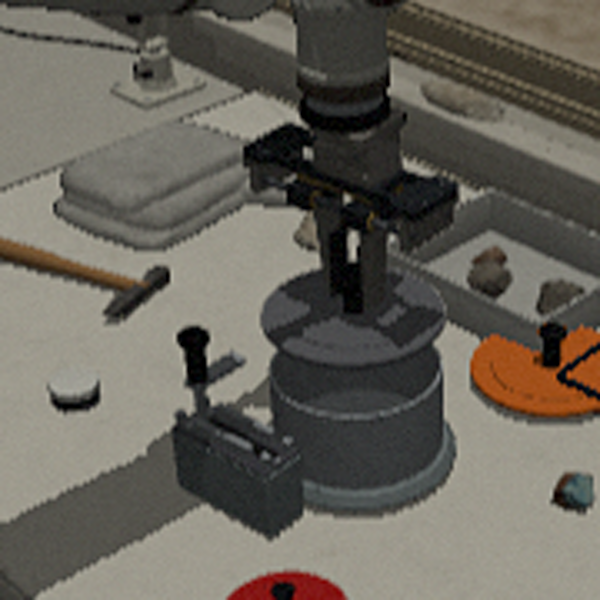

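>>> {"method": "arm_command", "body": {
  "travel": [
    [-0.001,-0.015,0],
    [-0.003,-0.04,0],
    [-0.006,-0.07,0],
    [-0.009,-0.1,0],
    [-0.012,-0.13,0],
    [-0.015,-0.16,0],
    [-0.018,-0.185,0],
    [-0.02,-0.2,0]
  ],
  "roll": [0,0,0,0,0,0,0,0],
  "claw": [-1,-1,-1,-1,-1,-1,-1,-1]
}}

```text
time_s: 14.38
eef_pos: [0.6096, -0.0698, 0.174]
ee_rot: [-0.17, 3.13, -0.001]
wrist_force: [-0.2, -0.1, -3.7]
grip_width: 0.306
```

>>> {"method": "arm_command", "body": {
  "travel": [
    [-0.001,-0.015,0],
    [-0.002,-0.04,0],
    [-0.004,-0.065,-0.01],
    [-0.006,-0.09,-0.03],
    [-0.006,-0.1,-0.05],
    [-0.006,-0.1,-0.07],
    [-0.006,-0.1,-0.08],
    [-0.006,-0.1,-0.08]
  ],
  "roll": [0,0,0,0,0,0,0,0],
  "claw": [-1,-1,-1,-1,-1,-1,-1,-1]
}}

```text
time_s: 15.05
eef_pos: [0.6011, -0.1687, 0.0904]
ee_rot: [-0.17, 3.136, 0.005]
wrist_force: [-1.2, 0.2, -3.1]
grip_width: 0.313
```

Run:
```python
from h import *
st()
p=cam("top"); save(p,"t11")
p=cam("scene"); save(p,"s11")
```

```text
t 15.05 pos [ 0.6011 -0.1687  0.0904] yang 96.22 tilt 0.19 F [-1.192   0.1548 -3.1341] grip 28.8 j6 -2.149213464805683
```

View pics/t11.png

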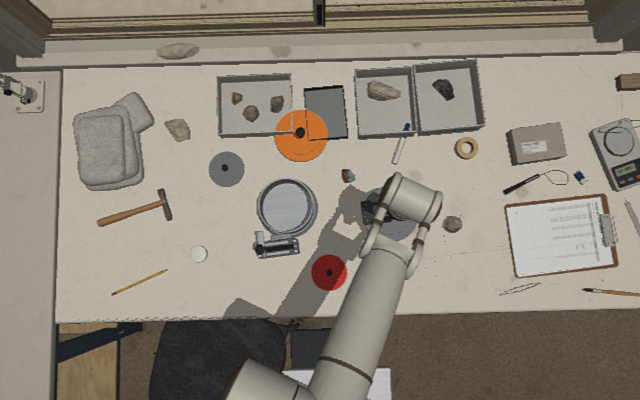

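View pics/s11.png

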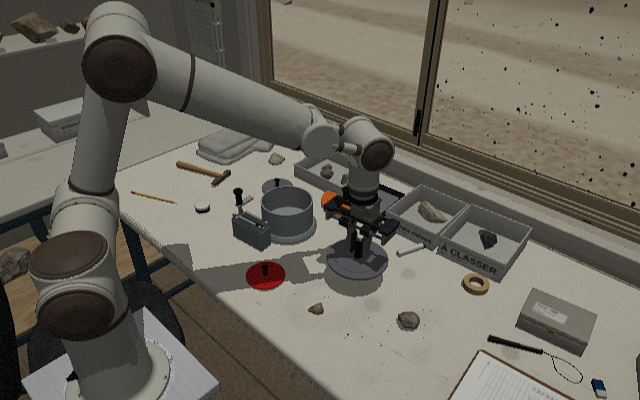

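>>> {"method": "arm_command", "body": {
  "travel": [
    [0,0,-0.01],
    [0,0,-0.025],
    [0,0,-0.04],
    [0,0,-0.05],
    [0,0,-0.054],
    [0,0,-0.057],
    [0,0,-0.058],
    [0,0,-0.058]
  ],
  "roll": [0,0,0,0,0,0,0,0],
  "claw": [-1,-1,-1,-1,-1,-1,-1,-1]
}}

```text
time_s: 15.82
eef_pos: [0.6042, -0.1696, 0.0368]
ee_rot: [-0.172, 3.129, -0.001]
wrist_force: [0.8, 0.2, -2.3]
grip_width: 0.307
```

Run:
```python
from h import *
st()
```

```text
t 15.82 pos [ 0.6042 -0.1696  0.0368] yang 96.27 tilt 0.45 F [ 0.7545  0.2403 -2.3215] grip 28.2 j6 -2.1494680278650424
```

>>> {"method": "arm_command", "body": {
  "travel": [
    [0,0,-0.002],
    [0,0,-0.004],
    [0,0,-0.006],
    [0,0,-0.006],
    [0,0,-0.006],
    [0,0,-0.006],
    [0,0,-0.006],
    [0,0,-0.006]
  ],
  "roll": [0,0,0,0,0,0,0,0],
  "claw": [-1,-1,-1,-1,-1,-1,-1,-1]
}}

```text
time_s: 16.48
eef_pos: [0.6043, -0.1696, 0.0309]
ee_rot: [-0.171, 3.129, -0.001]
wrist_force: [0.1, 0.4, -3.1]
grip_width: 0.309
```

Run:
```python
from h import *
st(); p=cam("wrist"); st()
```

```text
t 16.48 pos [ 0.6043 -0.1696  0.0309] yang 96.27 tilt 0.46 F [ 0.057   0.442  -3.0843] grip 28.4 j6 -2.1495509482016515
t 16.53 pos [ 0.6042 -0.1696  0.0309] yang 96.27 tilt 0.46 F [ 0.3889 -0.118  -3.2831] grip 28.6 j6 -2.1495307314696808
```

>>> {"method": "arm_command", "body": {
  "travel": [
    [0,0,-0.001],
    [0,0,-0.002],
    [0,0,-0.002],
    [0,0,-0.002],
    [0,0,-0.002],
    [0,0,-0.002],
    [0,0,-0.002],
    [0,0,-0.002]
  ],
  "roll": [0,0,0,0,0,0,0,0],
  "claw": [-1,-1,-1,-1,-1,-1,-1,-1]
}}

```text
time_s: 17.2
eef_pos: [0.6045, -0.1695, 0.0297]
ee_rot: [-0.172, 3.129, -0.001]
wrist_force: [-3.0, 3.0, 6.2]
grip_width: 0.312
```

Run:
```python
from h import *
st()
```

```text
t 17.2 pos [ 0.6045 -0.1695  0.0297] yang 96.28 tilt 0.47 F [-2.9895  2.9842  6.1617] grip 28.7 j6 -2.149584336497917
```

The lid is on the bench: contact at z = 0.0297, as expected. Releasing it.

>>> {"method": "arm_command", "body": {
  "travel": [
    [0,0,0],
    [0,0,0],
    [0,0,0],
    [0,0,0],
    [0,0,0.03],
    [0,0,0.06],
    [0,0,0.1],
    [0,0,0.14]
  ],
  "roll": [0,0,0,0,0,0,0,0],
  "claw": [0,0.3,0.3,0.3,0.3,0.3,0.3,0.3]
}}

```text
time_s: 17.87
eef_pos: [0.6037, -0.1693, 0.1702]
ee_rot: [-0.172, 3.13, -0.0]
wrist_force: [0.3, -0.3, -0.3]
grip_width: 0.652
```

>>> {"method": "arm_command", "body": {
  "travel": [
    [-0.02,0,0.03],
    [-0.06,0,0.06],
    [-0.1,0.01,0.07],
    [-0.14,0.02,0.07],
    [-0.14,0.02,0.07],
    [-0.14,0.02,0.07],
    [-0.14,0.02,0.07],
    [-0.14,0.02,0.07]
  ],
  "roll": [0,0,0,0,0,0,0,0],
  "claw": [1,1,1,1,1,1,1,1]
}}

```text
time_s: 18.53
eef_pos: [0.4649, -0.1498, 0.2404]
ee_rot: [-0.172, 3.13, -0.001]
wrist_force: [0.2, -0.2, 0.4]
grip_width: 1.0
```

Run:
```python
from h import *
st(); p=cam("wrist"); save(p,"w12")
C=cloud(p); 
q=C[(np.abs(C[:,0]-.604)<.05)&(np.abs(C[:,1]+.169)<.05)&(C[:,2]>.05)&(C[:,2]<.08)]
print("knob",len(q),q.min(0),q.max(0)) if len(q) else 0
for th in ["stone_grey_a_mid","stone_pink_c_mid","stone_chip_a_mid","stone_iron_e_mid","opal_mid_pt"]:
    for m in cut_out(p,th)[:3]:
        cc=cloud(p,m["mask"]); print(th,m["confidence"],m["point"],np.median(cc,0),np.percentile(cc,95,0)-np.percentile(cc,5,0))
```

```text
t 18.53 pos [ 0.4649 -0.1498  0.2404] yang 96.28 tilt 0.42 F [ 0.1804 -0.2134  0.3907] grip 92.0 j6 -2.2432909393052047
knob 399 [ 0.5876 -0.1831  0.0555] [ 0.6172 -0.154   0.063 ]
stone_grey_a_mid 0.57 [152.5, 224.6] [ 0.5626 -0.3601  0.0277] [0.0407 0.0405 0.0122]
stone_pink_c_mid 0.83 [304.7, 148.1] [ 0.4418 -0.1681  0.0123] [0.0312 0.0295 0.0161]
opal_mid_pt 0.29 [544.6, 246.9] [0.5167 0.1257 0.0713] [0.0933 0.128  0.0772]
```

View pics/w12.png

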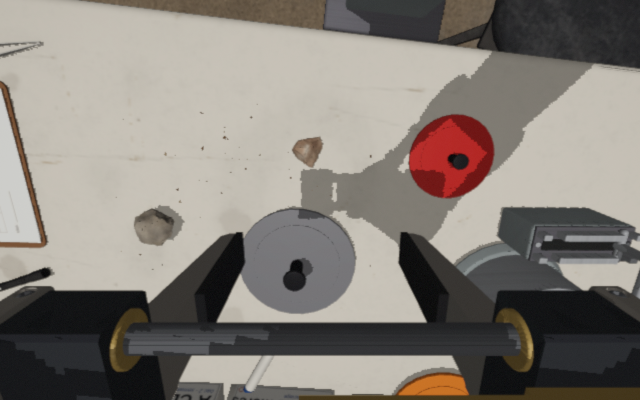

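The pink stone is now at about (0.442, -0.168), roughly 2 cm from where it was, so the announced knock has probably happened. The wrist view shows it at (308,150), the grey stone at (155,227) and the lid flat, knob up. I'm measuring stone shapes.

```bash
cat >> h.py <<'E'
def shape(p,x,y,r=.045,zmin=.005):
    C=cloud(p); q=C[(np.hypot(C[:,0]-x,C[:,1]-y)<r)&(C[:,2]>zmin)&(C[:,2]<.06)]
    if len(q)<10: print("none"); return
    # footprint of the points with min bounding angles
    xy=q[:,:2]; 
    hull=cv2.convexHull((xy*1000).astype(np.float32))[:,0]
    out=[]
    for a in range(0,180,15):
        d=np.array([np.cos(np.radians(a)),np.sin(np.radians(a))]); pr=hull@d
        out.append((a,round(float(np.ptp(pr)),1),round(float((pr.max()+pr.min())/2),1)))
    print(len(q),"ctr",(xy.min(0)+xy.max(0))/2,"mean",xy.mean(0),"ztop",np.percentile(q[:,2],98)); print(out)
    print(cv2.minAreaRect(hull))
E
python3 - <<'E'
from h import *
p=cam("wrist"); shape(p,.442,-.168); shape(p,.563,-.36)
a=cv2.resize(p["image"][110:260,110:340],(690,450),interpolation=cv2.INTER_CUBIC); cv2.imwrite("pics/w13.png",a)
p=cam("top"); shape(p,.442,-.168); shape(p,.563,-.36)
E
```

```text
605 ctr [ 0.445 -0.171] mean [ 0.4432 -0.1693] ztop 0.020786653413942403
[(0, 38.8, 445.0), (15, 36.9, 388.1), (30, 38.1, 302.3), (45, 37.8, 195.4), (60, 35.2, 75.0), (75, 34.5, -50.5), (90, 37.5, -171.0), (105, 38.9, -279.3), (120, 39.6, -367.6), (135, 39.7, -431.1), (150, 39.3, -466.2), (165, 39.5, -471.2)]
((441.4219055175781, -169.18704223632812), (34.307647705078125, 39.350914001464844), 67.59286499023438)
1117 ctr [ 0.5663 -0.3615] mean [ 0.5635 -0.36  ] ztop 0.03164039736365239
[(0, 51.0, 566.3), (15, 51.9, 454.0), (30, 50.2, 310.3), (45, 48.6, 143.6), (60, 49.8, -32.1), (75, 50.6, -204.5), (90, 50.9, -361.5), (105, 50.3, -494.5), (120, 49.2, -595.1), (135, 48.5, -655.5), (150, 48.1, -670.4), (165, 49.2, -639.7)]
((564.7077026367188, -362.84051513671875), (48.18060302734375, 47.506614685058594), 49.966243743896484)
none
233 ctr [ 0.5674 -0.3589] mean [ 0.5664 -0.3595] ztop 0.03425152541628399
[(0, 55.1, 567.4), (15, 60.4, 451.8), (30, 68.1, 308.7), (45, 74.6, 146.3), (60, 77.4, -25.4), (75, 80.4, -198.1), (90, 81.0, -358.9), (105, 81.6, -492.4), (120, 78.2, -591.6), (135, 70.1, -650.2), (150, 64.6, -666.5), (165, 60.4, -639.5)]
((567.7777709960938, -358.71630859375), (81.19725799560547, 54.476680755615234), 88.54071044921875)
```

View pics/w13.png

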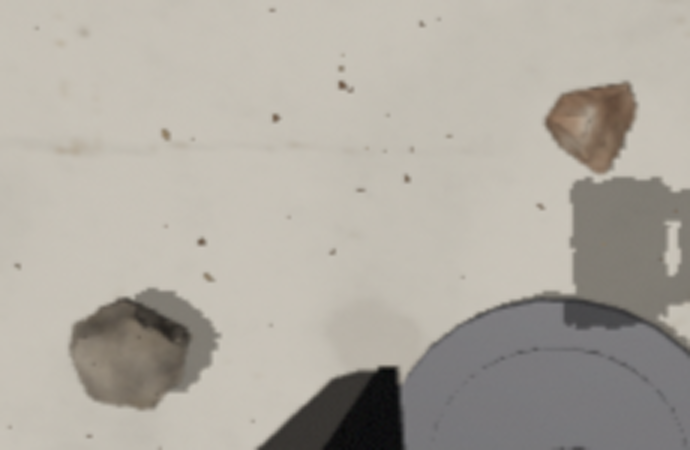

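This is pink_c: its size and its 21 mm height match. The grey stone is 31 mm tall, so grey_a. Picking up the pink one with the jaw at about 72°.

>>> {"method": "arm_command", "body": {
  "travel": [
    [-0.005,-0.005,-0.02],
    [-0.012,-0.01,-0.05],
    [-0.018,-0.016,-0.08],
    [-0.0225,-0.02,-0.11],
    [-0.0225,-0.02,-0.14],
    [-0.0225,-0.02,-0.16],
    [-0.0225,-0.02,-0.17],
    [-0.0225,-0.02,-0.17]
  ],
  "roll": [-6,-12,-18,-24,-24,-24,-24,-24],
  "claw": [1,1,1,1,1,1,1,1]
}}

```text
time_s: 19.6
eef_pos: [0.44, -0.1682, 0.0678]
ee_rot: [0.483, 3.102, 0.002]
wrist_force: [0.5, -0.5, -0.4]
grip_width: 0.998
```

Run:
```python
from h import *
st(); p=cam("wrist"); save(p,"w14"); st()
shape(p,.4425,-.17)
```

```text
t 19.6 pos [ 0.44   -0.1682  0.0678] yang 72.28 tilt 0.12 F [ 0.4919 -0.538  -0.3705] grip 91.9 j6 -1.886502486234422
t 19.65 pos [ 0.4412 -0.1691  0.0697] yang 72.29 tilt 0.27 F [ 0.1951 -0.4332  0.4518] grip 92.2 j6 -1.886482768249001
1554 ctr [ 0.4449 -0.1711] mean [ 0.4416 -0.1686] ztop 0.020965451025117807
[(0, 40.2, 444.9), (15, 38.1, 388.1), (30, 38.7, 302.2), (45, 38.1, 195.2), (60, 35.3, 74.8), (75, 34.3, -50.8), (90, 36.3, -171.1), (105, 39.1, -279.0), (120, 40.2, -367.4), (135, 39.8, -430.7), (150, 39.1, -465.8), (165, 40.7, -471.2)]
((440.71624755859375, -168.397705078125), (34.916542053222656, 39.215171813964844), 61.52522277832031)
```

View pics/w14.png

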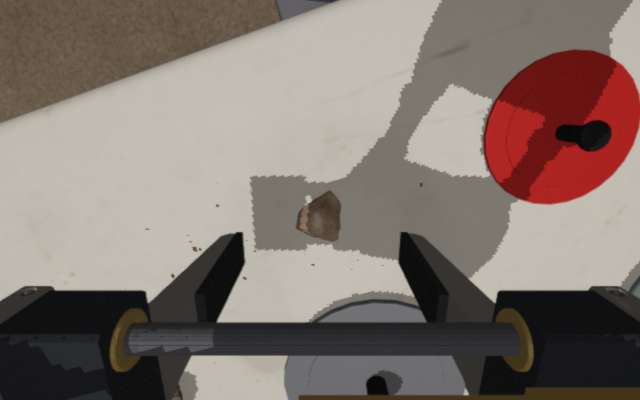

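>>> {"method": "arm_command", "body": {
  "travel": [
    [0.001,-0.001,-0.02],
    [0.001,-0.001,-0.04],
    [0.001,-0.001,-0.058],
    [0.001,-0.001,-0.065],
    [0.001,-0.001,-0.065],
    [0.001,-0.001,-0.065],
    [0.001,-0.001,-0.065],
    [0.001,-0.001,-0.065]
  ],
  "roll": [0,0,0,0,0,0,0,0],
  "claw": [1,1,1,1,0.5,0,-0.4,-1],
  "newtons": 30
}}

```text
time_s: 20.32
eef_pos: [0.4434, -0.1709, 0.0062]
ee_rot: [0.482, 3.097, -0.003]
wrist_force: [-0.1, 0.6, 0.4]
grip_width: 0.733
```

>>> {"method": "arm_command", "body": {
  "travel": [
    [0,0,0],
    [0,0,0],
    [0,0,0],
    [0,0,0],
    [0,0,0],
    [0,0,0],
    [0,0,0],
    [0,0,0]
  ],
  "roll": [0,0,0,0,0,0,0,0],
  "claw": [-1,-1,-1,-1,-1,-1,-1,-1]
}}

```text
time_s: 20.98
eef_pos: [0.4436, -0.1716, 0.0071]
ee_rot: [0.482, 3.097, -0.005]
wrist_force: [-3.2, -0.8, 7.5]
grip_width: 0.326
```

Run:
```python
from h import *
st(); p=cam("wrist"); save(p,"w15")
```

```text
t 20.98 pos [ 0.4436 -0.1716  0.0071] yang 72.32 tilt 0.47 F [-3.1951 -0.7553  7.4819] grip 30.0 j6 -1.887332783644337
```

View pics/w15.png

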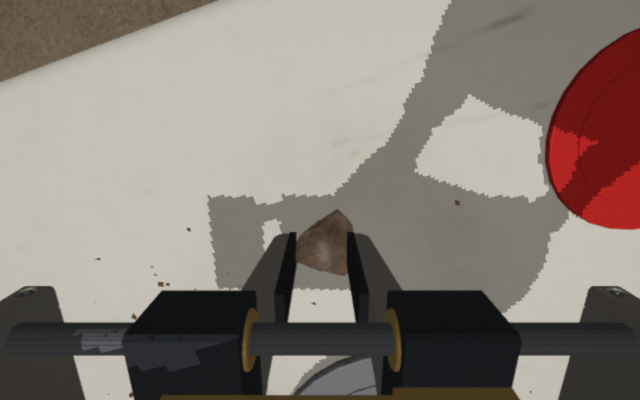

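>>> {"method": "arm_command", "body": {
  "travel": [
    [0,0,0.005],
    [0,0,0.01],
    [0,0,0.02],
    [0,0,0.03],
    [0,0,0.04],
    [0,0,0.04],
    [0,0,0.04],
    [0,0,0.04]
  ],
  "roll": [0,0,0,0,0,0,0,0],
  "claw": [-1,-1,-1,-1,-1,-1,-1,-1]
}}

```text
time_s: 21.7
eef_pos: [0.4435, -0.1715, 0.047]
ee_rot: [0.482, 3.097, -0.004]
wrist_force: [-0.2, 0.3, -0.8]
grip_width: 0.268
```

Run:
```python
from h import *
st(); p=cam("wrist"); save(p,"w16")
```

```text
t 21.7 pos [ 0.4435 -0.1715  0.047 ] yang 72.31 tilt 0.46 F [-0.2299  0.2746 -0.7964] grip 24.6 j6 -1.8872337923944622
```

View pics/w16.png

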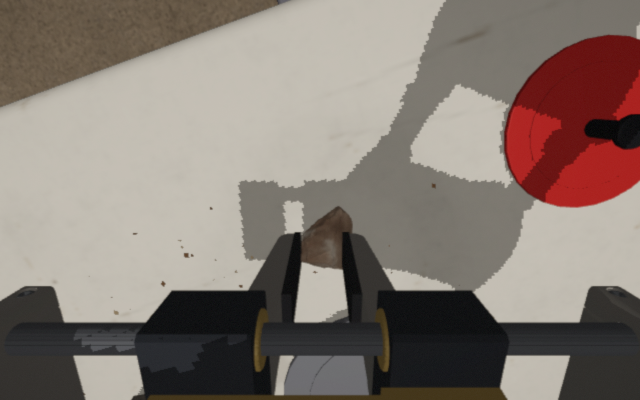

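The stone is held, with the opening at 24.6 mm. Carrying it high over to the tub.

>>> {"method": "arm_command", "body": {
  "travel": [
    [0,0,0.03],
    [0,0,0.065],
    [0.01,0.01,0.1],
    [0.03,0.035,0.12],
    [0.05,0.065,0.12],
    [0.07,0.095,0.12],
    [0.09,0.125,0.12],
    [0.105,0.15,0.12]
  ],
  "roll": [0,0,0,0,0,0,0,0],
  "claw": [-1,-1,-1,-1,-1,-1,-1,-1]
}}

```text
time_s: 22.42
eef_pos: [0.549, -0.0191, 0.1661]
ee_rot: [0.481, 3.098, -0.003]
wrist_force: [0.8, -0.8, -0.7]
grip_width: 0.267
```

Run:
```python
from h import *
st()
```

```text
t 22.42 pos [ 0.549  -0.0191  0.1661] yang 72.35 tilt 0.37 F [ 0.8444 -0.8237 -0.6995] grip 24.6 j6 -1.516451055240377
```

>>> {"method": "arm_command", "body": {
  "travel": [
    [0.02,0.03,0],
    [0.045,0.06,0],
    [0.07,0.095,0],
    [0.09,0.13,0],
    [0.1,0.15,0],
    [0.1,0.152,0],
    [0.1,0.152,0],
    [0.1,0.152,0]
  ],
  "roll": [0,0,0,0,0,0,0,0],
  "claw": [-1,-1,-1,-1,-1,-1,-1,-1]
}}

```text
time_s: 23.08
eef_pos: [0.6482, 0.1322, 0.1651]
ee_rot: [0.481, 3.1, -0.005]
wrist_force: [0.1, 0.1, -0.6]
grip_width: 0.261
```

>>> {"method": "arm_command", "body": {
  "travel": [
    [0,0,-0.03],
    [0,0,-0.06],
    [0,0,-0.09],
    [0,0,-0.105],
    [0,0,-0.105],
    [0,0,-0.105],
    [0,0,-0.105],
    [0,0,-0.105]
  ],
  "roll": [0,0,0,0,0,0,0,0],
  "claw": [-1,-1,-1,-1,-1,-1,-0.3,-0.2]
}}

```text
time_s: 23.75
eef_pos: [0.65, 0.1317, 0.0628]
ee_rot: [0.482, 3.096, -0.003]
wrist_force: [-0.1, 0.1, 0.7]
grip_width: 0.383
```

Run:
```python
from h import *
st(); p=cam("wrist"); save(p,"w17")
```

```text
t 23.75 pos [0.65   0.1317 0.0628] yang 72.3 tilt 0.51 F [-0.084   0.0832  0.7429] grip 35.2 j6 -1.2405116744972033
```

View pics/w17.png

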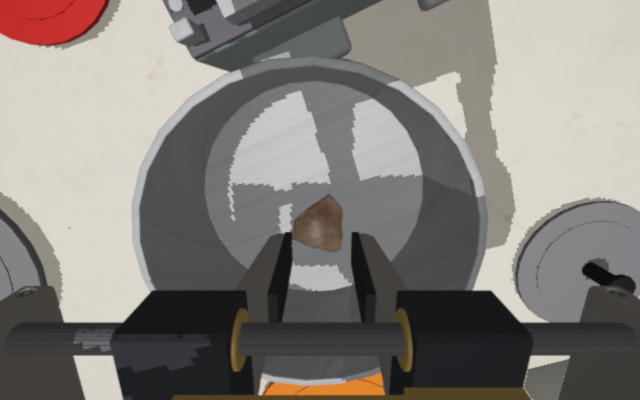

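>>> {"method": "arm_command", "body": {
  "travel": [
    [0,0,0],
    [0,0,0],
    [0,0,0.03],
    [0,0,0.065],
    [0,0,0.1],
    [0,0,0.13],
    [-0.005,-0.03,0.14],
    [-0.01,-0.06,0.14]
  ],
  "roll": [0,0,0,0,0,0,0,0],
  "claw": [0,0,0,0,0,0,0.5,1]
}}

```text
time_s: 24.47
eef_pos: [0.6425, 0.0724, 0.2085]
ee_rot: [0.475, 3.087, -0.002]
wrist_force: [0.5, -1.9, -0.3]
grip_width: 0.623
```

>>> {"method": "arm_command", "body": {
  "travel": [
    [-0.01,-0.035,0],
    [-0.02,-0.07,0],
    [-0.03,-0.105,0],
    [-0.035,-0.14,0],
    [-0.045,-0.175,0],
    [-0.05,-0.21,0],
    [-0.06,-0.245,0],
    [-0.065,-0.28,0]
  ],
  "roll": [0,0,0,0,0,0,0,0],
  "claw": [1,1,1,1,1,1,1,1]
}}

```text
time_s: 25.13
eef_pos: [0.5768, -0.2093, 0.2093]
ee_rot: [0.475, 3.086, -0.003]
wrist_force: [1.5, 1.0, 0.4]
grip_width: 0.994
```

Run:
```python
from h import *
st()
p=cam("top"); save(p,"t18")
shape(p,.565,-.36)
p=cam("wrist"); save(p,"w18"); st(); shape(p,.565,-.361)
```

```text
t 25.13 pos [ 0.5768 -0.2093  0.2093] yang 72.52 tilt 1.09 F [1.5255 1.0432 0.3822] grip 91.5 j6 -1.814485059999415
none
t 25.23 pos [ 0.5766 -0.2126  0.2092] yang 72.19 tilt 1.12 F [ 0.0036  0.2823 -0.315 ] grip 91.9 j6 -1.8125982900190605
1327 ctr [ 0.5663 -0.3617] mean [ 0.565  -0.3599] ztop 0.03166308493779019
[(0, 50.7, 566.3), (15, 51.4, 453.6), (30, 49.5, 310.1), (45, 49.8, 143.3), (60, 50.7, -32.5), (75, 50.5, -204.9), (90, 50.8, -361.7), (105, 49.8, -494.9), (120, 49.4, -595.3), (135, 48.9, -656.0), (150, 47.3, -670.8), (165, 49.4, -639.7)]
((564.9376831054688, -363.5369873046875), (49.61079025268555, 47.81192398071289), 50.92525863647461)
```

View pics/t18.png

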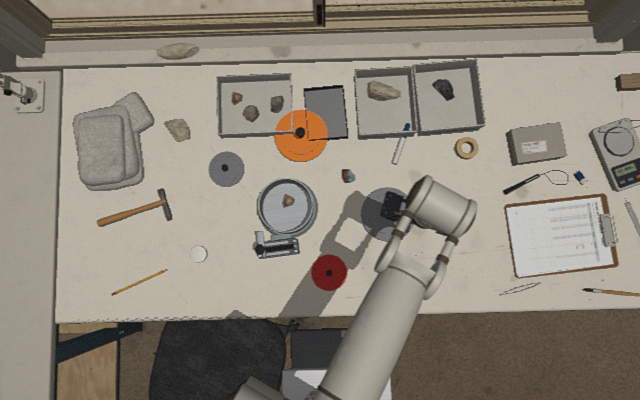

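View pics/w18.png

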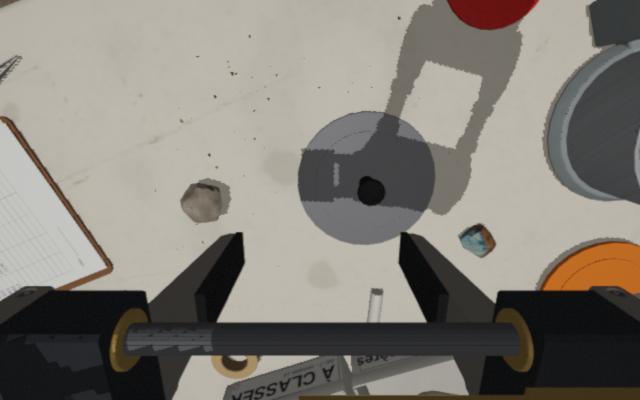

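The pink stone is in the tub at (287,201). Going for the grey stone at (0.566, -0.362).

>>> {"method": "arm_command", "body": {
  "travel": [
    [-0.003,-0.035,0],
    [-0.006,-0.07,0],
    [-0.009,-0.105,-0.02],
    [-0.0105,-0.14,-0.05],
    [-0.0105,-0.149,-0.08],
    [-0.0105,-0.149,-0.11],
    [-0.0105,-0.149,-0.13],
    [-0.0105,-0.149,-0.13]
  ],
  "roll": [0,0,0,0,0,0,0,0],
  "claw": [1,1,1,1,1,1,1,1]
}}

```text
time_s: 25.9
eef_pos: [0.5635, -0.3584, 0.0733]
ee_rot: [0.484, 3.093, 0.004]
wrist_force: [-0.4, 1.8, 0.3]
grip_width: 0.999
```

Run:
```python
from h import *
p=cam("wrist"); save(p,"w19"); st(); shape(p,.566,-.361)
```

```text
t 25.95 pos [ 0.565  -0.3595  0.0766] yang 72.22 tilt 0.85 F [ 0.2795 -0.4064  0.8478] grip 92.3 j6 -2.014397958455989
3320 ctr [ 0.5659 -0.3632] mean [ 0.5634 -0.3622] ztop 0.031630181736134126
[(0, 50.8, 565.9), (15, 51.9, 453.4), (30, 50.5, 309.7), (45, 50.1, 143.0), (60, 51.6, -32.6), (75, 51.0, -205.2), (90, 53.0, -363.2), (105, 53.6, -496.9), (120, 53.5, -597.3), (135, 50.5, -656.7), (150, 48.6, -671.1), (165, 49.7, -639.8)]
((565.1209716796875, -363.9002380371094), (49.87114334106445, 49.77010726928711), 49.43871307373047)
```

View pics/w19.png

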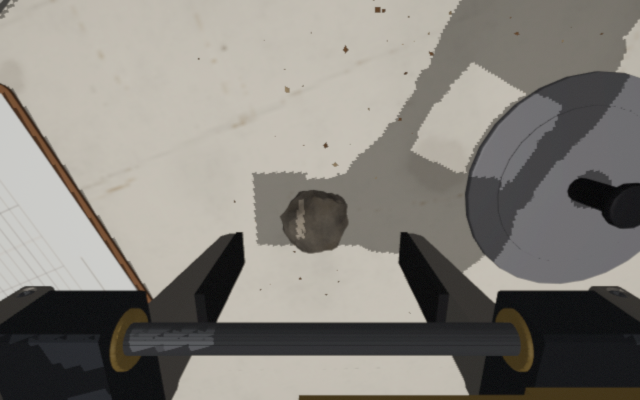

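>>> {"method": "arm_command", "body": {
  "travel": [
    [0,-0.003,-0.02],
    [0,-0.003,-0.04],
    [0,-0.003,-0.06],
    [0,-0.003,-0.07],
    [0,-0.003,-0.07],
    [0,-0.003,-0.07],
    [0,-0.003,-0.07],
    [0,-0.003,-0.07]
  ],
  "roll": [0,0,0,0,0,0,0,0],
  "claw": [1,1,1,1,0.5,0,-0.4,-1],
  "newtons": 35
}}

```text
time_s: 26.62
eef_pos: [0.5663, -0.3635, 0.0089]
ee_rot: [0.482, 3.086, -0.004]
wrist_force: [0.1, -0.3, 0.5]
grip_width: 0.733
```

>>> {"method": "arm_command", "body": {
  "travel": [
    [0,0,0],
    [0,0,0],
    [0,0,0],
    [0,0,0],
    [0,0,0],
    [0,0,0.005],
    [0,0,0.01],
    [0,0,0.015]
  ],
  "roll": [0,0,0,0,0,0,0,0],
  "claw": [-1,-1,-1,-1,-1,-1,-1,-1]
}}

```text
time_s: 27.28
eef_pos: [0.5658, -0.3627, 0.0235]
ee_rot: [0.483, 3.088, -0.002]
wrist_force: [0.3, 0.7, -2.1]
grip_width: 0.526
```

>>> {"method": "arm_command", "body": {
  "travel": [
    [0,0,0.01],
    [0,0,0.02],
    [0,0,0.03],
    [0,0,0.035],
    [0,0,0.035],
    [0,0,0.035],
    [0,0,0.035],
    [0,0,0.035]
  ],
  "roll": [0,0,0,0,0,0,0,0],
  "claw": [-1,-1,-1,-1,-1,-1,-1,-1]
}}

```text
time_s: 27.95
eef_pos: [0.5653, -0.3623, 0.0577]
ee_rot: [0.483, 3.089, -0.0]
wrist_force: [-0.4, 0.9, -1.0]
grip_width: 0.531
```

Run:
```python
from h import *
p=cam("wrist"); save(p,"w20"); st()
```

```text
t 28.0 pos [ 0.5653 -0.3623  0.0577] yang 72.24 tilt 0.87 F [-0.3829  0.292  -1.6027] grip 49.2 j6 -2.0180054640405762
```

View pics/w20.png

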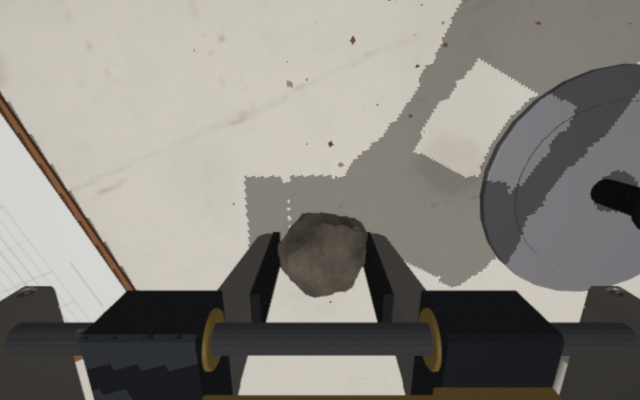

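>>> {"method": "arm_command", "body": {
  "travel": [
    [0,0,0.03],
    [0,0,0.065],
    [0,0.005,0.1],
    [0.003,0.03,0.12],
    [0.006,0.06,0.12],
    [0.008,0.09,0.12],
    [0.01,0.12,0.12],
    [0.012,0.15,0.12]
  ],
  "roll": [0,0,0,0,0,0,0,0],
  "claw": [-1,-1,-1,-1,-1,-1,-1,-1]
}}

```text
time_s: 28.67
eef_pos: [0.577, -0.2109, 0.1773]
ee_rot: [0.483, 3.089, 0.0]
wrist_force: [0.2, 0.0, -1.6]
grip_width: 0.528
```

>>> {"method": "arm_command", "body": {
  "travel": [
    [0.004,0.035,0],
    [0.008,0.07,0],
    [0.012,0.105,0],
    [0.016,0.14,0],
    [0.02,0.175,0],
    [0.024,0.21,0],
    [0.028,0.245,0],
    [0.032,0.275,0]
  ],
  "roll": [0,0,0,0,0,0,0,0],
  "claw": [-1,-1,-1,-1,-1,-1,-1,-1]
}}

```text
time_s: 29.33
eef_pos: [0.6086, 0.0665, 0.1769]
ee_rot: [0.482, 3.09, 0.001]
wrist_force: [0.6, -0.3, -1.8]
grip_width: 0.528
```

Run:
```python
from h import *
p=cam("wrist"); save(p,"w21"); st()
```

```text
t 29.38 pos [0.6087 0.0716 0.1769] yang 72.45 tilt 0.82 F [-2.2323  4.2875 -1.4262] grip 48.5 j6 -1.346783776449291
```

View pics/w21.png

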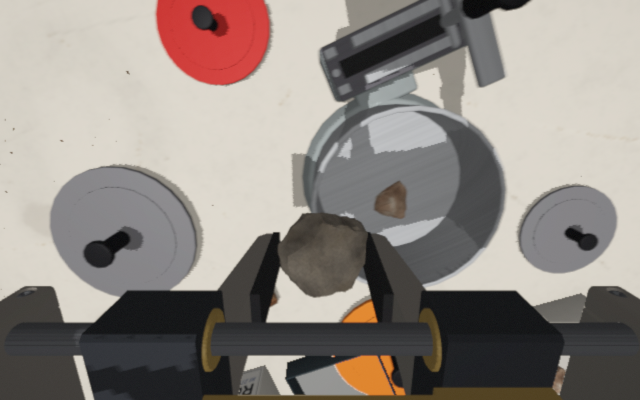

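>>> {"method": "arm_command", "body": {
  "travel": [
    [0,0.02,0],
    [0,0.045,0],
    [0,0.058,0],
    [0,0.06,0],
    [0,0.06,-0.03],
    [0,0.06,-0.06],
    [0,0.06,-0.09],
    [0,0.06,-0.108]
  ],
  "roll": [0,0,0,0,0,0,0,0],
  "claw": [-1,-1,-1,-1,-1,-1,-1,-1]
}}

```text
time_s: 30.05
eef_pos: [0.6067, 0.13, 0.0652]
ee_rot: [0.479, 3.096, 0.004]
wrist_force: [0.0, 0.2, -2.5]
grip_width: 0.525
```

>>> {"method": "arm_command", "body": {
  "travel": [
    [0,0,0],
    [0,0,0],
    [0,0,0],
    [0,0,0],
    [0,0,0],
    [0,0,0],
    [0,0,0.03],
    [0,0,0.07]
  ],
  "roll": [0,0,0,0,0,0,0,0],
  "claw": [-1,-1,0.2,0.5,0.5,0.5,0.5,0.5]
}}

```text
time_s: 30.72
eef_pos: [0.6038, 0.13, 0.1325]
ee_rot: [0.48, 3.103, 0.002]
wrist_force: [1.2, 0.7, 1.0]
grip_width: 0.75
```

Run:
```python
from h import *
p=cam("wrist"); save(p,"w22"); st()
```

```text
t 30.77 pos [0.6108 0.1303 0.145 ] yang 72.43 tilt 1.18 F [4.9833 0.9913 5.4669] grip 69.1 j6 -1.2479470839619349
```

View pics/w22.png

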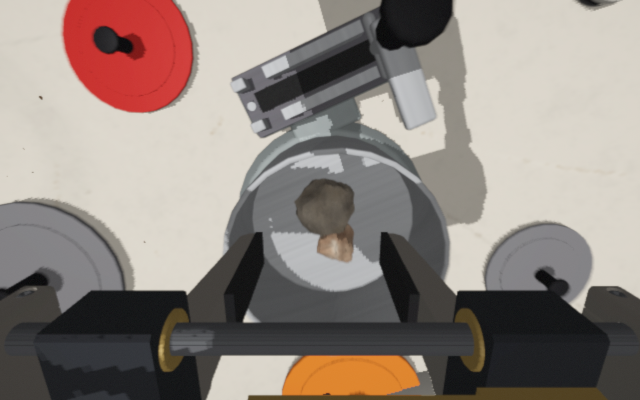

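Both stones are in the tub. Back to the lid.

>>> {"method": "arm_command", "body": {
  "travel": [
    [0,0,0.03],
    [0,0,0.055],
    [0,-0.02,0.055],
    [-0.001,-0.06,0.055],
    [-0.002,-0.1,0.055],
    [-0.004,-0.14,0.055],
    [-0.006,-0.18,0.055],
    [-0.008,-0.22,0.055]
  ],
  "roll": [0,0,0,0,0,0,0,0],
  "claw": [0.3,0.3,0.3,0.3,0.3,0.3,0.3,0.3]
}}

```text
time_s: 31.43
eef_pos: [0.603, -0.0915, 0.2013]
ee_rot: [0.476, 3.083, 0.006]
wrist_force: [0.6, -0.5, 0.0]
grip_width: 0.65
```

>>> {"method": "arm_command", "body": {
  "travel": [
    [0,-0.03,0],
    [0,-0.06,0],
    [0,-0.08,-0.01],
    [0,-0.08,-0.04],
    [0,-0.08,-0.06],
    [0,-0.08,-0.06],
    [0,-0.08,-0.06],
    [0,-0.08,-0.06]
  ],
  "roll": [0,0,0,0,0,0,0,0],
  "claw": [0.3,0.3,0.3,0.3,0.3,0.3,0.3,0.3]
}}

```text
time_s: 32.1
eef_pos: [0.6041, -0.1718, 0.1433]
ee_rot: [0.474, 3.08, 0.005]
wrist_force: [0.3, -0.4, 0.4]
grip_width: 0.654
```

Run:
```python
from h import *
p=cam("wrist"); save(p,"w23"); st()
C=cloud(p); 
q=C[(np.abs(C[:,0]-.602)<.03)&(np.abs(C[:,1]+.169)<.03)&(C[:,2]>.05)&(C[:,2]<.08)]
print("knob",len(q),q.min(0),q.max(0))
q=C[(np.hypot(C[:,0]-.602,C[:,1]+.168)<.09)&(C[:,2]>.013)&(C[:,2]<.022)]
print(cv2.minEnclosingCircle(q[:,:2].astype(np.float32)),q.min(0),q.max(0))
p=cam("top"); save(p,"t23"); C=cloud(p)
q=C[(np.hypot(C[:,0]-.628,C[:,1]-.133)<.07)&(C[:,2]>.035)&(C[:,2]<.1)]; print("tub contents",len(q),q.min(0),q.max(0))
q=C[(np.hypot(C[:,0]-.628,C[:,1]-.133)<.095)&(C[:,2]>.10)&(C[:,2]<.112)]; print("rim",cv2.minEnclosingCircle(q[:,:2].astype(np.float32)),q.min(0),q.max(0))
```

```text
t 32.15 pos [ 0.6043 -0.1719  0.1437] yang 72.5 tilt 1.51 F [-0.19   -0.9103  0.6168] grip 59.8 j6 -1.7435242305486958
knob 920 [ 0.5878 -0.1835  0.0556] [ 0.6167 -0.1544  0.0633]
((0.6028948426246643, -0.1691494882106781), 0.08202134817838669) [ 0.5213 -0.2501  0.0144] [ 0.6847 -0.0872  0.0219]
tub contents 291 [0.5835 0.1092 0.0351] [0.6652 0.1596 0.0613]
rim ((0.6293337941169739, 0.1346876621246338), 0.07884947955608368) [0.5512 0.0567 0.1   ] [0.7069 0.211  0.1117]
```

View pics/w23.png

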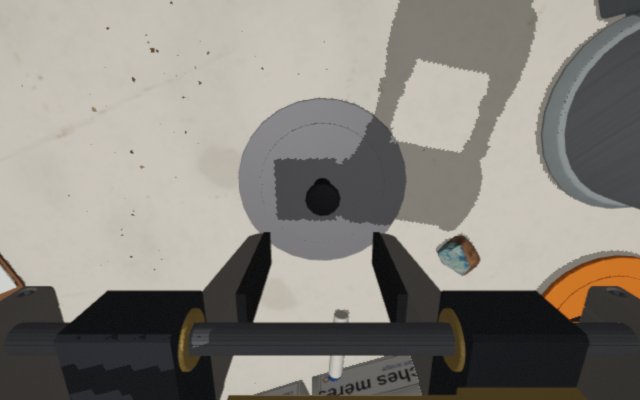

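View pics/t23.png

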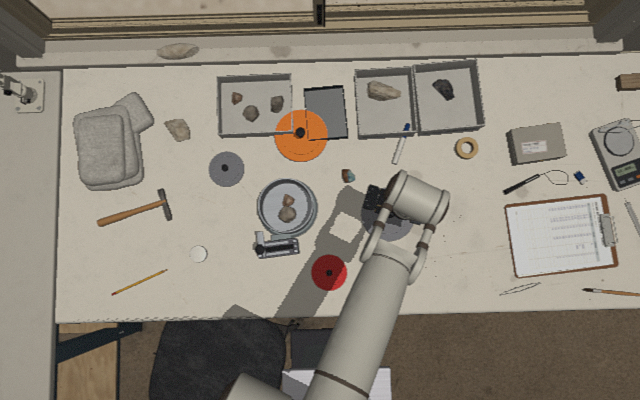

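The lid's knob is at (0.6025, -0.169). Both stones lie in the tub, with tops at z ≤ 0.061. Descending to regrip.

>>> {"method": "arm_command", "body": {
  "travel": [
    [-0.002,0.003,0],
    [-0.002,0.003,0],
    [-0.002,0.003,0],
    [-0.002,0.003,0],
    [-0.002,0.003,0],
    [-0.002,0.003,-0.02],
    [-0.002,0.003,-0.045],
    [-0.002,0.003,-0.07]
  ],
  "roll": [0,0,0,0,0,0,0,0],
  "claw": [0.3,0.3,0.3,0.3,0.3,0.3,0.3,0.3]
}}

```text
time_s: 32.87
eef_pos: [0.6031, -0.1692, 0.0738]
ee_rot: [0.474, 3.077, 0.003]
wrist_force: [0.6, -0.1, 0.1]
grip_width: 0.653
```

>>> {"method": "arm_command", "body": {
  "travel": [
    [0,0,0],
    [0,0,0],
    [0,0,0],
    [0,0,0],
    [0,0,0],
    [0,0,0],
    [0,0,0],
    [0,0,0]
  ],
  "roll": [0,0,0,0,0,0,0,0],
  "claw": [0.3,0.3,0.3,0.3,0.3,0.3,0.3,0.3]
}}

```text
time_s: 33.53
eef_pos: [0.6033, -0.1693, 0.0743]
ee_rot: [0.474, 3.076, 0.003]
wrist_force: [-0.3, -0.2, -0.0]
grip_width: 0.653
```

Run:
```python
from h import *
st()
```

```text
t 33.53 pos [ 0.6033 -0.1693  0.0743] yang 72.5 tilt 1.67 F [-0.336  -0.165  -0.0396] grip 60.1 j6 -1.742246596334153
```

>>> {"method": "arm_command", "body": {
  "travel": [
    [-0.001,0,-0.015],
    [-0.001,0,-0.03],
    [-0.001,0,-0.04],
    [-0.001,0,-0.043],
    [-0.001,0,-0.043],
    [-0.001,0,-0.043],
    [-0.001,0,-0.043],
    [-0.001,0,-0.043]
  ],
  "roll": [0,0,0,0,0,0,0,0],
  "claw": [0.3,0.3,0.3,0.3,0.3,0,-0.4,-1],
  "newtons": 40
}}

```text
time_s: 34.2
eef_pos: [0.603, -0.1697, 0.0323]
ee_rot: [0.473, 3.075, 0.002]
wrist_force: [0.4, -0.0, -0.1]
grip_width: 0.453
```

>>> {"method": "arm_command", "body": {
  "travel": [
    [0,0,0],
    [0,0,0],
    [0,0,0],
    [0,0,0],
    [0,0,0],
    [0,0,0],
    [0,0,0],
    [0,0,0]
  ],
  "roll": [0,0,0,0,0,0,0,0],
  "claw": [-1,-1,-1,-1,-1,-1,-1,-1]
}}

```text
time_s: 34.87
eef_pos: [0.6036, -0.1699, 0.033]
ee_rot: [0.473, 3.073, 0.001]
wrist_force: [-0.2, 0.7, 5.0]
grip_width: 0.311
```

Run:
```python
from h import *
st()
```

```text
t 34.87 pos [ 0.6036 -0.1699  0.033 ] yang 72.5 tilt 1.84 F [-0.2327  0.7199  5.0286] grip 28.7 j6 -1.7440540684448416
```

>>> {"method": "arm_command", "body": {
  "travel": [
    [0,0,0.005],
    [0,0,0.015],
    [0,0,0.035],
    [0,0,0.06],
    [0,0,0.09],
    [0,0,0.12],
    [0,0,0.145],
    [0,0,0.15]
  ],
  "roll": [0,0,0,0,0,0,0,0],
  "claw": [-1,-1,-1,-1,-1,-1,-1,-1]
}}

```text
time_s: 35.53
eef_pos: [0.6058, -0.171, 0.1887]
ee_rot: [0.472, 3.066, -0.003]
wrist_force: [0.2, -0.1, -2.4]
grip_width: 0.31
```

Run:
```python
from h import *
st();p=cam("scene"); save(p,"s24"); st()
```

```text
t 35.53 pos [ 0.6058 -0.171   0.1887] yang 72.51 tilt 2.28 F [ 0.2329 -0.1136 -2.4218] grip 28.5 j6 -1.7405488873319075
t 35.58 pos [ 0.6053 -0.1708  0.1871] yang 72.51 tilt 2.2 F [ 0.2664 -0.205  -3.2189] grip 28.3 j6 -1.740547546323075
```

View pics/s24.png

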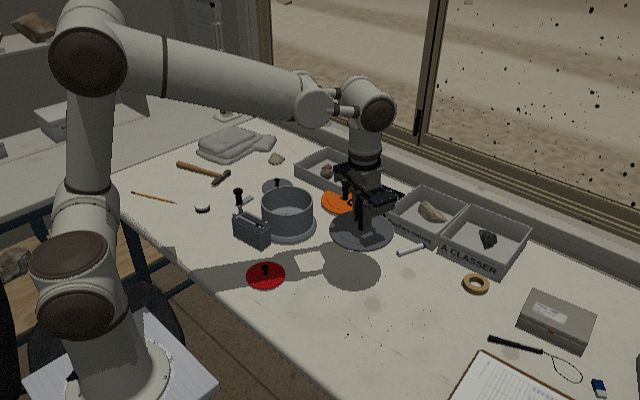

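>>> {"method": "arm_command", "body": {
  "travel": [
    [0.001,0.015,0],
    [0.003,0.04,0],
    [0.006,0.07,0],
    [0.009,0.1,0],
    [0.012,0.13,0],
    [0.014,0.16,0],
    [0.016,0.185,0],
    [0.017,0.2,0]
  ],
  "roll": [0,0,0,0,0,0,0,0],
  "claw": [-1,-1,-1,-1,-1,-1,-1,-1]
}}

```text
time_s: 36.25
eef_pos: [0.6202, 0.0335, 0.1837]
ee_rot: [0.469, 3.073, 0.0]
wrist_force: [-0.5, -0.3, -3.3]
grip_width: 0.31
```

>>> {"method": "arm_command", "body": {
  "travel": [
    [0.002,0.02,0],
    [0.004,0.045,0],
    [0.006,0.07,0],
    [0.007,0.09,0],
    [0.007,0.1,0],
    [0.007,0.1,0],
    [0.007,0.1,0],
    [0.007,0.1,0]
  ],
  "roll": [0,0,0,0,0,0,0,0],
  "claw": [-1,-1,-1,-1,-1,-1,-1,-1]
}}

```text
time_s: 36.92
eef_pos: [0.6267, 0.1324, 0.1828]
ee_rot: [0.47, 3.075, -0.001]
wrist_force: [0.1, 0.9, -3.5]
grip_width: 0.309
```

Run:
```python
from h import *
p=cam("wrist"); save(p,"w25"); st()
C=cloud(p)
q=C[(np.hypot(C[:,0]-.63,C[:,1]-.133)<.025)&(C[:,2]>.18)&(C[:,2]<.24)]; print("knob",len(q),q.min(0),q.max(0))
q=C[(np.hypot(C[:,0]-.63,C[:,1]-.133)<.1)&(C[:,2]>.155)&(C[:,2]<.19)]
# plane fit + circle
z=q[:,2]; zm=np.median(z); q=q[np.abs(z-zm)<.008]
A=np.c_[q[:,:2],np.ones(len(q))]; s=np.linalg.lstsq(A,q[:,2],rcond=None)[0]; print("plane",s,"n",len(q),zm, cv2.minEnclosingCircle(q[:,:2].astype(np.float32)))
```

```text
t 36.97 pos [0.6269 0.1322 0.1831] yang 72.57 tilt 1.82 F [ 0.4543 -0.576  -3.4393] grip 28.2 j6 -1.2423961734399043
knob 4728 [0.6093 0.1156 0.1801] [0.6402 0.1574 0.24  ]
plane [ 0.0036 -0.0016  0.1654] n 35621 0.1673693281766355 ((0.6254725456237793, 0.13336938619613647), 0.0818868950009346)
```

View pics/w25.png

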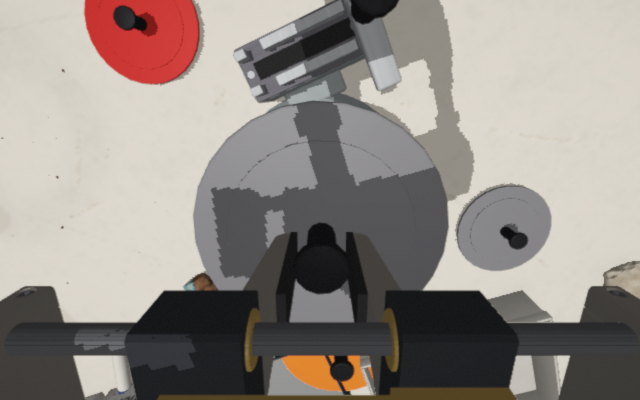

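The lid hangs level, centred at (0.6255, 0.1334). The tub axis is at (0.6285, 0.1335), so I shift 3 mm in x and lower.

>>> {"method": "arm_command", "body": {
  "travel": [
    [0.003,0,0],
    [0.003,0,-0.01],
    [0.003,0,-0.02],
    [0.003,0,-0.03],
    [0.003,0,-0.04],
    [0.003,0,-0.047],
    [0.003,0,-0.051],
    [0.003,0,-0.051]
  ],
  "roll": [0,0,0,0,0,0,0,0],
  "claw": [-1,-1,-1,-1,-1,-1,-1,-1]
}}

```text
time_s: 37.63
eef_pos: [0.629, 0.1322, 0.1304]
ee_rot: [0.472, 3.077, -0.002]
wrist_force: [-0.0, 0.1, -3.6]
grip_width: 0.31
```

```bash
cat >> h.py <<'E'
def lid(p,x=.6285,y=.133,z0=.1,z1=.19):
    C=cloud(p); q=C[(np.hypot(C[:,0]-x,C[:,1]-y)<.1)&(C[:,2]>z0)&(C[:,2]<z1)]
    zm=np.median(q[:,2]); q=q[np.abs(q[:,2]-zm)<.006]
    A=np.c_[q[:,:2],np.ones(len(q))]; s=np.linalg.lstsq(A,q[:,2],rcond=None)[0]
    c,r=cv2.minEnclosingCircle(q[:,:2].astype(np.float32)); print("lid plane",s,"z",zm,"c",c,r)
E
python3 - <<'E'
from h import *
p=cam("wrist"); save(p,"w26"); st(); lid(p)
E
```

```text
t 37.68 pos [0.6295 0.1323 0.1314] yang 72.58 tilt 1.75 F [ 0.1145 -0.154  -2.7274] grip 28.6 j6 -1.2419418570185643
lid plane [-0.0005 -0.0013  0.1155] z 0.11523634079619607 c (0.6157706379890442, 0.13668200373649597) 0.08838476240634918
```

View pics/w26.png

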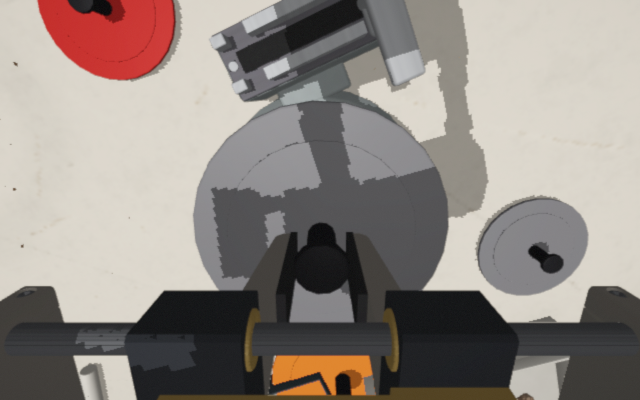

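>>> {"method": "arm_command", "body": {
  "travel": [
    [0,0,-0.001],
    [0,0,-0.003],
    [0,0,-0.004],
    [0,0,-0.004],
    [0,0,-0.004],
    [0,0,-0.004],
    [0,0,-0.004],
    [0,0,-0.004]
  ],
  "roll": [0,0,0,0,0,0,0,0],
  "claw": [-1,-1,-1,-1,-1,-1,-1,-1]
}}

```text
time_s: 38.35
eef_pos: [0.6299, 0.1323, 0.1281]
ee_rot: [0.471, 3.074, -0.001]
wrist_force: [-1.0, 0.2, 1.4]
grip_width: 0.305
```

Run:
```python
from h import *
st()
```

```text
t 38.35 pos [0.6299 0.1323 0.1281] yang 72.58 tilt 1.81 F [-1.0289  0.2275  1.4121] grip 28.0 j6 -1.241932612514795
```

Contact, now +1.4 N upward. Release and rise.

>>> {"method": "arm_command", "body": {
  "travel": [
    [0,0,0],
    [0,0,0],
    [0,0,0],
    [0,0,0],
    [0,0,0.03],
    [0,0,0.06],
    [0,0,0.09],
    [0,0,0.1]
  ],
  "roll": [0,0,0,0,0,0,0,0],
  "claw": [0,0.3,0.3,0.3,0.3,0.3,0.3,0.3]
}}

```text
time_s: 39.02
eef_pos: [0.6323, 0.1324, 0.2338]
ee_rot: [0.47, 3.066, 0.001]
wrist_force: [0.2, 0.1, 1.5]
grip_width: 0.649
```

Run:
```python
from h import *
p=cam("wrist"); save(p,"w27"); st(); lid(p,z1=.125)
C=cloud(p); q=C[(np.abs(C[:,0]-.628)<.04)&(np.abs(C[:,1]-.133)<.03)&(C[:,2]>.15)&(C[:,2]<.165)]; print("knob",q.min(0),q.max(0))
q=C[(np.abs(C[:,0]-.502)<.03)&(np.abs(C[:,1]-.20)<.03)&(C[:,2]>.16)&(C[:,2]<.2)]; print("lever",len(q),q.min(0),q.max(0))
p=cam("scene"); save(p,"s27"); lid(p,z1=.125)
cv2.imwrite("pics/s27.png",cv2.resize(p["image"][140:260,220:340],(600,600),interpolation=cv2.INTER_CUBIC))
```

```text
t 39.07 pos [0.6326 0.1324 0.234 ] yang 72.59 tilt 2.33 F [ 1.29   -0.225   0.3083] grip 59.8 j6 -1.2430972021336322
lid plane [0.002  0.0002 0.1114] z 0.112713939849094 c (0.6228330731391907, 0.13972631096839905) 0.09079443663358688
knob [0.6137 0.1186 0.1502] [0.6432 0.1477 0.158 ]
lever 873 [0.4997 0.1868 0.1616] [0.5173 0.2129 0.1713]
lid plane [0.0018 0.0013 0.11  ] z 0.11124922253981806 c (0.6216983199119568, 0.13687664270401) 0.09057822823524475
```

View pics/w27.png

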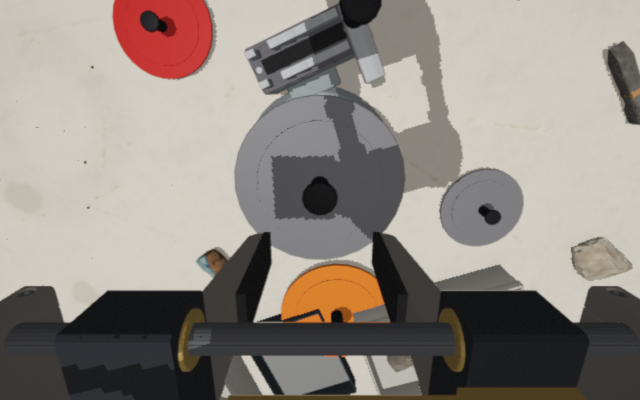

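View pics/s27.png

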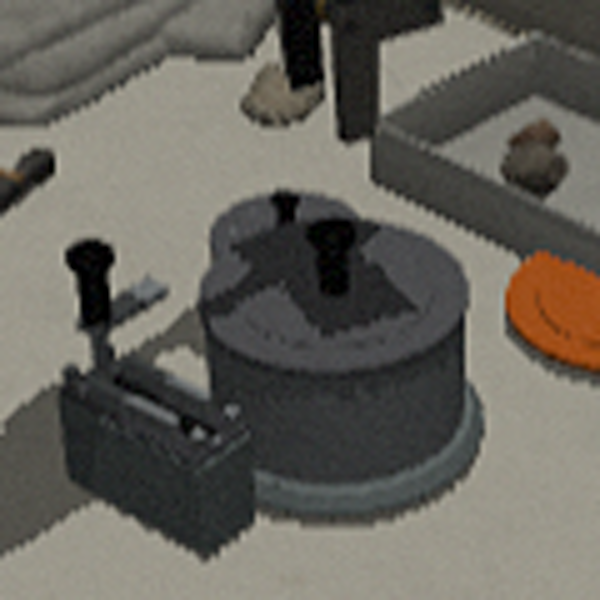

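The lid is seated: its top is at 0.112, level, with the knob at (0.6285, 0.133). Now the lever.

>>> {"method": "arm_command", "body": {
  "travel": [
    [-0.02,0.01,0],
    [-0.05,0.025,0],
    [-0.08,0.04,0],
    [-0.11,0.055,0],
    [-0.13,0.068,0],
    [-0.13,0.068,0],
    [-0.13,0.068,0],
    [-0.13,0.068,0]
  ],
  "roll": [6,12,18,23.6,23.6,23.6,23.6,23.6],
  "claw": [0,0,0,0,0,0,0,0],
  "newtons": 25
}}

```text
time_s: 39.78
eef_pos: [0.5015, 0.1999, 0.2296]
ee_rot: [-0.167, 3.102, 0.012]
wrist_force: [-0.1, 0.7, 0.9]
grip_width: 0.499
```

Run:
```python
from h import *
p=cam("wrist"); save(p,"w28"); st()
C=cloud(p)
q=C[(np.abs(C[:,0]-.502)<.03)&(np.abs(C[:,1]-.20)<.03)&(C[:,2]>.16)&(C[:,2]<.18)]; print("lever",len(q),q.min(0),q.max(0))
```

```text
t 39.83 pos [0.5019 0.1997 0.2299] yang 96.13 tilt 2.05 F [-0.0548 -0.4099 -0.6236] grip 46.0 j6 -1.526116598096588
lever 949 [0.4893 0.1871 0.1622] [0.5163 0.2142 0.1713]
```

View pics/w28.png

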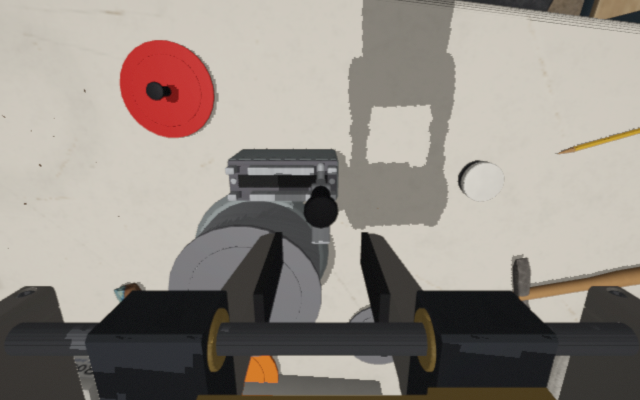

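>>> {"method": "arm_command", "body": {
  "travel": [
    [0,0.001,-0.02],
    [0,0.001,-0.045],
    [0,0.001,-0.07],
    [0,0.001,-0.095],
    [0,0.001,-0.11],
    [0,0.001,-0.115],
    [0,0.001,-0.115],
    [0,0.001,-0.115]
  ],
  "roll": [0,0,0,0,0,0,0,0],
  "claw": [0,0,0,0,0,0,0,-0.3]
}}

```text
time_s: 40.5
eef_pos: [0.5028, 0.2004, 0.1154]
ee_rot: [-0.165, 3.102, 0.012]
wrist_force: [0.6, -0.1, 0.3]
grip_width: 0.448
```

>>> {"method": "arm_command", "body": {
  "travel": [
    [0,0,0],
    [0,0,0],
    [0,0,0],
    [0,0,0],
    [0,0,0],
    [0,0,0],
    [0,0,0],
    [0,0,0]
  ],
  "roll": [0,0,0,0,0,0,0,0],
  "claw": [-1,-1,-1,-1,-1,-1,-1,-1]
}}

```text
time_s: 41.17
eef_pos: [0.5042, 0.2004, 0.1169]
ee_rot: [-0.165, 3.098, 0.012]
wrist_force: [0.8, -1.1, 6.2]
grip_width: 0.293
```

>>> {"method": "arm_command", "body": {
  "travel": [
    [0,0,0.003],
    [0,0,0.007],
    [0,0,0.012],
    [0,0,0.016],
    [0,0,0.019],
    [0,0,0.019],
    [0,0,0.019],
    [0,0,0.019]
  ],
  "roll": [0,0,0,0,0,0,0,0],
  "claw": [-1,-1,-1,-1,-1,-1,-1,-1]
}}

```text
time_s: 41.83
eef_pos: [0.5039, 0.2004, 0.1356]
ee_rot: [-0.165, 3.099, 0.012]
wrist_force: [2.1, -1.3, -4.2]
grip_width: 0.293
```

Run:
```python
from h import *
p=cam("wrist"); st()
cv2.imwrite("pics/w29.png",cv2.resize(p["image"][150:330,180:420],(800,600),interpolation=cv2.INTER_CUBIC))
```

```text
t 41.88 pos [0.5039 0.2004 0.1356] yang 96.09 tilt 2.24 F [ 1.5423 -0.2232 -3.5792] grip 27.2 j6 -1.5250933304650944
```

View pics/w29.png

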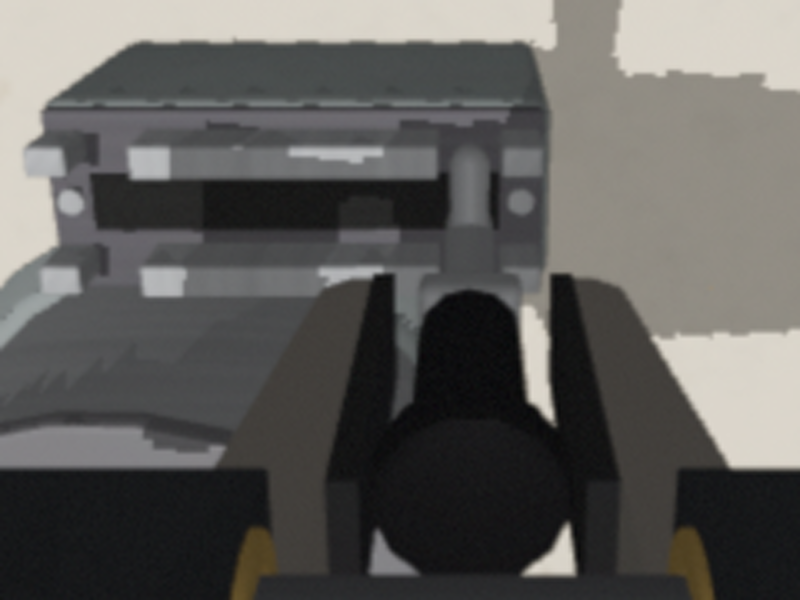

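>>> {"method": "arm_command", "body": {
  "travel": [
    [0.001,-0.01,0],
    [0.002,-0.02,0],
    [0.0035,-0.033,0],
    [0.005,-0.046,0],
    [0.0065,-0.06,0],
    [0.008,-0.072,0],
    [0.0085,-0.0795,0],
    [0.0085,-0.0795,0]
  ],
  "roll": [0,0,0,0,0,0,0,0],
  "claw": [-1,-1,-1,-1,-1,-1,-1,-1]
}}

```text
time_s: 42.55
eef_pos: [0.5124, 0.1202, 0.1354]
ee_rot: [-0.161, 3.099, 0.014]
wrist_force: [0.7, 2.8, -4.6]
grip_width: 0.294
```

Run:
```python
from h import *
p=cam("wrist"); st()
cv2.imwrite("pics/w30.png",cv2.resize(p["image"][150:330,220:460],(800,600),interpolation=cv2.INTER_CUBIC))
```

```text
t 42.6 pos [0.5123 0.1204 0.1354] yang 96.01 tilt 2.22 F [ 1.9137  1.1601 -3.7512] grip 27.1 j6 -1.6850961360766459
```

View pics/w30.png

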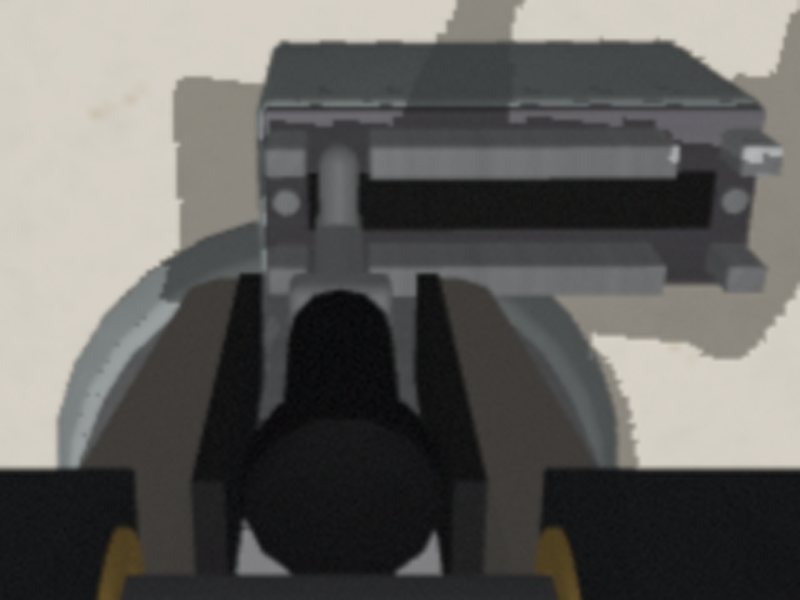

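The pin is over the locked notch. Lowering and releasing.

>>> {"method": "arm_command", "body": {
  "travel": [
    [0,0,-0.004],
    [0,0,-0.009],
    [0,0,-0.014],
    [0,0,-0.018],
    [0,0,-0.019],
    [0,0,-0.019],
    [0,0,-0.019],
    [0,0,-0.019]
  ],
  "roll": [0,0,0,0,0,0,0,0],
  "claw": [-1,-1,-1,-1,-1,-0.5,0,0]
}}

```text
time_s: 43.27
eef_pos: [0.5123, 0.1204, 0.1165]
ee_rot: [-0.163, 3.099, 0.012]
wrist_force: [0.6, 0.4, -0.4]
grip_width: 0.416
```

>>> {"method": "arm_command", "body": {
  "travel": [
    [0,0,0],
    [0,0,0],
    [0,0,0.01],
    [0,0,0.03],
    [0,0,0.06],
    [0,0,0.09],
    [0,0,0.11],
    [0,0,0.11]
  ],
  "roll": [0,0,0,0,0,0,0,0],
  "claw": [0,0.1,0.2,0.2,0.2,0.2,0.2,0.2]
}}

```text
time_s: 43.93
eef_pos: [0.5154, 0.1204, 0.2328]
ee_rot: [-0.163, 3.089, 0.011]
wrist_force: [-0.2, 0.1, 0.5]
grip_width: 0.6
```

Run:
```python
from h import *
p=cam("wrist"); save(p,"w31"); st()
C=cloud(p)
q=C[(np.abs(C[:,0]-.511)<.03)&(np.abs(C[:,1]-.12)<.03)&(C[:,2]>.155)&(C[:,2]<.2)]; print("lever",len(q),q.min(0),q.max(0),np.median(q,0))
lid(p,z1=.125)
p=cam("scene"); lid(p,z1=.125); cv2.imwrite("pics/s31.png",cv2.resize(p["image"][140:260,220:340],(600,600),interpolation=cv2.INTER_CUBIC))
for t in ["opal_mid_pt","gem_jar_mid"]:
  for m in mark_of(p,t)[:1]: print(t,m["confidence"],m["point"],px(p,*m["point"]))
```

```text
t 43.98 pos [0.5141 0.1204 0.2298] yang 96.03 tilt 2.56 F [-0.6024  0.1918 -0.8352] grip 55.2 j6 -1.6830251699295296
lever 947 [0.4975 0.1076 0.1614] [0.5246 0.135  0.1709] [0.5099 0.1208 0.1689]
lid plane [0.0087 0.0011 0.1076] z 0.11314233273774199 c (0.6258888840675354, 0.1336940973997116) 0.08234211802482605
lid plane [-0.0017  0.004   0.112 ] z 0.11150334702239173 c (0.6208821535110474, 0.12845134735107422) 0.08934789896011353
opal_mid_pt 0.43 [354.9, 235.5] [ 0.724  -0.0636  0.0182]
gem_jar_mid 0.58 [202.2, 208.2] [0.4881 0.386  0.0199]
```

View pics/w31.png

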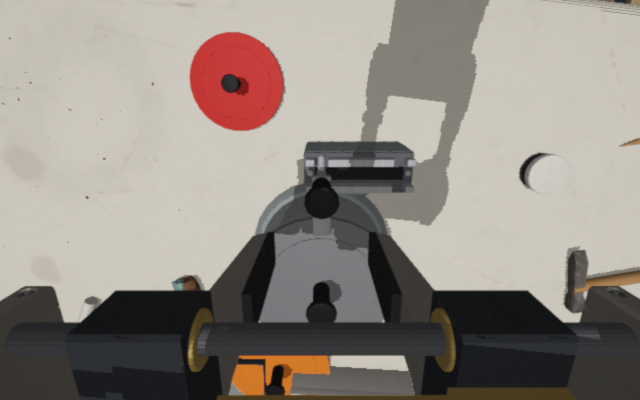

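View pics/s31.png

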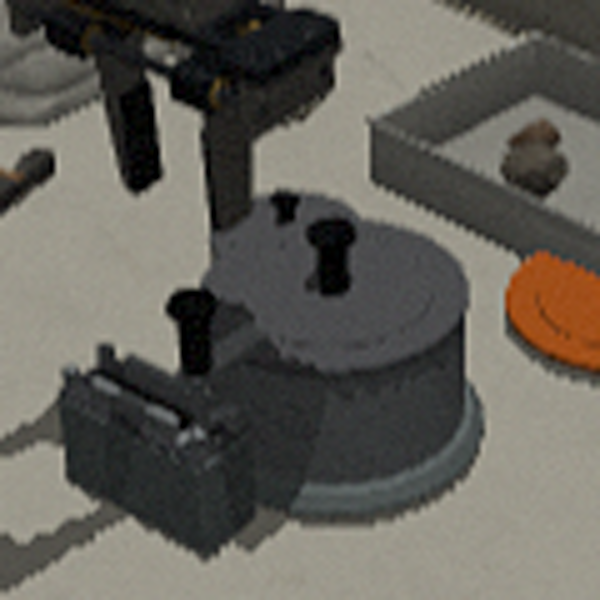

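The lever is back at its starting place, with the cap top at 0.169, the same as at the start. The lid is flat, and the opal and jar haven't moved. I'll raise the arm clear for a final look.

>>> {"method": "arm_command", "body": {
  "travel": [
    [0,0,0.03],
    [0,0,0.06],
    [-0.03,0.03,0.08],
    [-0.06,0.06,0.08],
    [-0.09,0.09,0.08],
    [-0.1,0.12,0.08],
    [-0.1,0.12,0.08],
    [-0.1,0.12,0.08]
  ],
  "roll": [0,0,0,0,0,0,0,0],
  "claw": [0.2,0.2,0.2,0.2,0.2,0.2,0.2,0.2]
}}

```text
time_s: 44.8
eef_pos: [0.4099, 0.2413, 0.3033]
ee_rot: [-0.169, 3.104, 0.011]
wrist_force: [0.8, -0.2, -0.5]
grip_width: 0.602
```

Run:
```python
from h import *
st(); p=cam("top"); save(p,"t32")
for t in ["opal_mid_pt","gem_jar_mid","stone_grey_a_mid","stone_pink_c_mid"]:
  for m in mark_of(p,t)[:2]: print(t,m["confidence"],m["point"],px(p,*m["point"]))
```

```text
t 44.8 pos [0.4099 0.2413 0.3033] yang 96.24 tilt 1.91 F [ 0.8107 -0.2379 -0.4956] grip 55.4 j6 -1.4020226286165816
opal_mid_pt 0.53 [348.4, 172.9] [ 0.7293 -0.0526  0.0229]
gem_jar_mid 0.58 [200.2, 253.5] [0.4966 0.3953 0.0241]
gem_jar_mid 0.5 [290.2, 245.9] [0.5101 0.1173 0.1684]
```

View pics/t32.png

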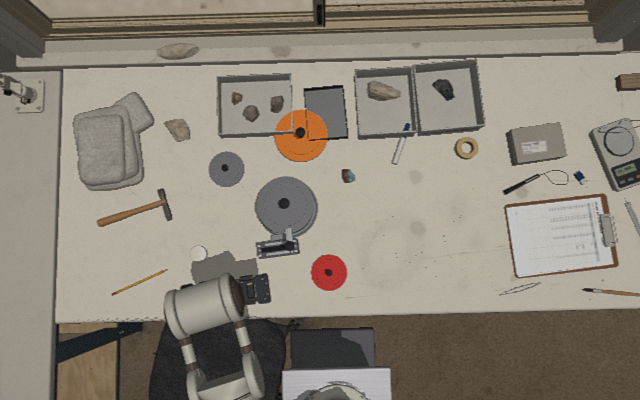

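The final top view shows the lid on the tub at (284,205) and the lever in the locked notch at (290,240). The bench in front and to the right is clear of stones, and the opal and jar are in place.

```bash
python3 -c "
from h import *
print(hand_in())"
```

```text
the job is handed in; nothing more can be done
None
```

The polisher is loaded and locked, and I handed the job in at about 45 s of the 210 s. No verdict is reported, so what follows rests on my own checks.

- **Stones:** Two rough stones lay on the open bench, the pink one (pink_c) and a grey one (grey_a). Both went into the tub; their highest point was about 61 mm above the bench, well under the 105 mm rim. The pink stone shifted about 2 cm before I reached it, probably the announced knock, so I measured it again before grasping.
- **Lid:** It went aside on the bench knob up, then back onto the rim. After the lever was locked, its top measured about 112 mm above the bench. The scene view gave a slope under 0.005 rad and the wrist view up to 0.009; the limit is 0.05. The knob was within about 1 mm of the tub's axis when I set it down.
- **Lever:** It is back at its first position, with the cap at the same height as at the start (0.169 m).
- **Opal and jar:** Both read within 10 mm of their first positions, about the scatter of the measurements.

**Disagreements:**
- The lid circle fits from the scene camera and some wrist views came out 6–8 mm off centre, because they also picked up parts of the console. I relied on the knob position and the height instead.
- The tool drifted to about 2° of tilt over the run, with no visible effect on any grasp or on the lid.

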